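Drift the work slide of an angled fixture back into line

ROBOT

A 6-joint arm with a two-finger parallel gripper is mounted at the origin on a cart in front of the work surface, level with it; the furniture and walls round the work are solid. World frame = base frame: x ahead of the robot, y to its left, z up, the work surface at z = 0. Lengths are in m, angles in rad, forces in N, time in s.
With the tool pointing down it reaches from about 0.3 to 0.75 m from the base axis. Payload 8.5 kg.
Tool frame: the origin (TCP) lies between the finger pads; the fingertips stand 14 mm ahead of it and the grasp point (between the pads) lies 5 mm behind it (tip_reach is the distance from the TCP to the fingertips, in m); z points along the fingers, y is the line along which they close (so a half turn about z gives the same grasp; the last joint's range is limited). The gripper opens to 88 mm and grips with 3 to 60 N. Pads are 18 mm wide; open, the fingers measure 123 mm over their backs; the gripper's body (75 mm by 187 mm) begins 45 mm behind the grasp point.
Start: joints at [1.034, 0.381, 1.297, -0, 1.464, -0.215], TCP at [0.174, 0.522, 0.253] pointing down, gripper open.
Joint ranges: [-3.11, 3.11], [-0.89, 2.33], [0.22, 2.48], [-1.42, 4.56], [0.17, 2.85], [-2.88, 2.88]. Speed limits (rad/s): [2.39, 2.39, 3.14, 3.14, 3.14, 3.14].

INTERFACE

Orientations are given as a unit quaternion [x, y, z, w].
In Python, from plant import get_obs, capture, hand_in, recognise, tip_reach gives the robot as it stands.
- The arm moves only by the tool play_rows, never from a script. Its argument "plan" is a list of rows, each an object with "offset": the shift along the world's x, y, z scaled (see below), a list of three; "roll": the turn about the world's z scaled (see below). A call has 1 to 10 rows; each row is the pose to reach, as a shift and turn from the pose commanded when the call began; what a row does not reach only later rows make up. The controller multiplies each number of a shift by 20 cm and each number of a turn by 2 rad. A row lasts 1/12 s, in which the tool goes at most 41.7 mm and 7.16 degrees, less where a joint would pass 70% of its speed; a pose out of reach is approached as far as the arm can. A call with a number of a shift or a turn outside -1 to 1 is refused whole. A call with a gripper value outside its range is refused whole. "gripper" is the closure, from -1 (fully open) to 1 (shut), set as the call begins (left out, the last holds). The fingers move at their own pace and stop on an object; "squeeze" is the grip in N (left out, the last holds). Time passes only in rows, so rows that repeat a pose let the fingers close. It gives the time, the measured TCP pose, the force, the opening and the grip force at its end, in the units of the state.
- get_obs(): the state, without advancing time (a new reading comes with each control period).
- capture(name): name is "scene" or "top" or "wrist"; returns a dict with "frame" (480x640x3 uint8, red, green, blue), "intrinsics" (3x3 intrinsics, pixels), "R" (3x3) and "t" (3): a world point X has camera coordinates R X + t. Camera axes: x right, y down, z forward; pixel columns grow to the right and rows downward; lengths in m; the calibration is good to about 2 mm. A picture is of the moment at which its call begins. There is no depth.
- hand_in(): hands the job in; it is judged then, once.
Trained networks look in the newest picture that a camera, given by its name, has taken for a name from the list of things; names that differ only in an ending like _2 or _b are one class to them, and where a whole thing is asked for, a point or a joint stands for the part that bears it (a point fixed in the world has none). Each returns a list of dicts, best first, with "conf" (0 to 1); they miss things now and then, are a little off and sometimes report something else, mostly with a low value. They report only what shows in the picture. A call takes as long as a camera call.
- recognise(camera, label): "bbox" ([left, top, right, bottom] as shares, 0 to 1, of the picture: columns of its width, rows of its height, round what is visible of it).
The state is a dict: "time": time; "q": joint angles; "dq": joint speeds; "tau": joint torques, N m; "ee_pos": TCP position; "eef_rot": TCP orientation; "force": force on the tool from outside, world axes, zero at the start; "torque": the same for the moment, N m; "grip_width": finger opening in m; "grasp_force": force on a finger pad.
Only numpy, scipy, OpenCV 4.12 (cv2) and the standard library are available. Lean on these libraries where they do the work, as an engineer would, in place of code of your own. Each camera call takes 0.05 s, during which the arm holds its last target. There are 200 camera calls.

TASK

The work slide on the angled fixture has crept sideways, so its hole no longer lines up with the bore in the bed under it. Slide the clear guard fully open, take the tapered, square-headed drift from the stand and push it through slide and bed until its collar sits fully down on the slide, which pulls the slide into line; then let go and slide the guard fully shut over the drift. Leave the other two pins, the oil can and the micrometer where they are.

Things in the scene. Friction and masses are not known exactly. Their poses are not given: they have to be found in the camera images.
- fixture: Angled fixture of grey-painted plate, fixed, about 225 x 145 x 125 mm high over its rails, its low front edge to the robot's left. Origin under its middle on the bench; x points away from the low front edge, z up. On it lies a steel bed that slopes up along +x at 30 degrees.
- base_hole (a point): Mouth of the fixed bore, on the top face of the sloping bed. Frame of the bed: z is the bore's axis, outward, 30 degrees from vertical, leaning to the low front edge; y is level, along the slide and guard tracks; x runs up the slope. Bore 19.5 mm, 16 mm deep, right through, open below. Two rails (|x| 30 to 43 mm, tops at z = 18 mm) run all along the bed.
- slide_hole (a point): Mouth of the hole in the work slide (steel plate 58 x 145 x 14 mm on the bed between the rails), on its top face, z = 14 mm over the bed; same axes as base_hole. Hole 19.5 mm, right through. Slide and hole shift along y only. At y = -42 to -94 mm the slide carries a V block with a clamp, 84 mm high over the bed.
- slide (a joint): Shift of the work slide along the bed's y, m: 0 is in line with the bore; it starts 4 to 7 mm to +y. Stays where left; about 6 N moves it. Stops at 12 mm either way.
- guard (a joint): Travel of the guard along the bed's y, m: 0 fully shut (over the hole), 0.09 fully open; starts 0 to 15 mm open. Stays where left; about 3 N moves it.
- guard_grip (a point): In the guard's black grip fin, 95 mm over the bed along z (axes of base_hole); fin 12 mm thick along y, 40 mm along x, 74 to 105 mm over the bed. The guard is a clear hood with aluminium edges, 86 mm along x, 28 mm to either side of the grip along y, its -y end open, inside 68 mm high over the bed; shut it stands over the drift's head, if the collar is down.
- drift: Steel drift, the only pin with a square head, about 0.25 kg, standing in one of the stand's three holes. Origin in the middle of the collar's underside, z up along the axis to the head. Above: collar 32 mm across, z 0 to 8 mm; square head 22 x 22 mm, sides along x and y, z 8 to 48 mm. Below: shaft 18.5 mm to z = -28 mm, then a taper to a 6 mm nose at z = -76 mm.
- stand: Open stand of aluminium plate, fixed, 64 x 160 x 88 mm. Origin under its middle on the bench, z up; three holes of 20.5 mm in a row along y at -48, 0 and 48 mm in its top plate, whose top is at z = 88 mm, where the collars rest. The drift may stand in any of them, turned up to 0.25 rad.
- plug: Parallel steel pin in the stand, not to be moved: shaft 18.5 mm, straight, 62 mm long; dark round head 27 mm across, reaching 32 mm over the top plate. Origin in the middle of the collar's underside, z up.
- step_pin: Stepped steel pin in the stand, not to be moved: shaft 18.5 then 12 mm, 66 mm long; dark round head 22 mm across, reaching 40 mm over the top plate. Origin in the middle of the collar's underside, z up.
- oiler: Red oil can with a thin bent brass spout, 55 mm across, 136 mm high, loose, not to be moved. Origin under its middle.
- mike: Micrometer lying flat, 128 x 41 x 15 mm, loose, not to be moved. Origin under its middle.

How it is judged:
On the way, in this order (a step that is already met when the one before it is completed fails the run):
1. the guard is fully open (value of joint guard above 0.08 m), for 0.1 s.
2. the drift is fully home through slide and bed, the slide in line and let go of (z of drift in the frame of base_hole between 0.0115 and 0.0165 m and distance between drift and slide_hole below 0.004 m and angle between the z axis of drift and the z axis of base_hole, either way round below 0.07 rad and value of joint slide between -0.002 and 0.002 m and contact force between the fingers and drift below 0.1 N), for 0.2 s.
At the end, for the whole second after the job is handed in: The guard is shut to within 4 mm; under it the drift rests, let go, with its collar down on the slide to within 2.5 mm and its axis along the bore to within 4 degrees; the slide is in line with the bore to within 2 mm (value of joint guard below 0.004 m and z of drift in the frame of base_hole between 0.0115 and 0.0165 m and distance between drift and slide_hole below 0.004 m and angle between the z axis of drift and the z axis of base_hole, either way round below 0.07 rad and value of joint slide between -0.002 and 0.002 m and linear speed of drift below 0.02 m/s); the robot touches nothing.
It fails at once if the parallel pin is moved more than 30 mm or tipped (distance of plug from where it was at the start of the episode above 0.03 m or angle between plug's own z axis and vertical above 0.5 rad).
It fails at once if the stepped pin is moved more than 30 mm or tipped (distance of step_pin from where it was at the start of the episode above 0.03 m or angle between step_pin's own z axis and vertical above 0.5 rad).
It fails at once if the oil can is moved more than 30 mm or tipped (distance of oiler from where it was at the start of the episode above 0.03 m or angle between oiler's own z axis and vertical above 0.5 rad).
It fails at once if the micrometer is moved more than 30 mm or tipped (distance of mike from where it was at the start of the episode above 0.03 m or angle between mike's own z axis and vertical above 0.5 rad).
It also fails if it takes over 61 s, if anything falls off the work surface, if the arm or the gripper's body presses on something with over 40 N, if the wrist force passes 120 N, or if a joint passes its speed limit or range.

## Working session

There is one attempt and no reset: what is moved stays moved. The work goes in short steps, Python scripts to look and compute and a tool call to move; the robot and the scene stay as the last step left them, time stands still between calls to the robot, and variables do not carry over. Pictures are saved under pics/ and viewed, at most 10 in all, crops included, and the job is handed in when it is done.

Besides the shell and the picture viewer there is one more tool, called after "Call:" as name(argument=value, ...) on one line, values as JSON. play_rows: Moves the arm, as the interface text tells. Its arguments: {"type":"object","properties":{"plan":{"type":"array"},"gripper":{"type":"number"},"squeeze":{"type":"number"}},"required":["plan"]}

```bash
mkdir -p pics
cat > look.py <<'E'
import cv2,json,numpy as np
from plant import *
def shot(cam,fn=None,crop=None,scale=1):
    c=capture(cam); im=cv2.cvtColor(c["frame"],cv2.COLOR_RGB2BGR)
    if fn:
        o=im
        if crop: l,t,r,b=crop; o=im[t:b,l:r]
        cv2.imwrite("pics/"+fn,cv2.resize(o,None,fx=scale,fy=scale,interpolation=cv2.INTER_CUBIC))
    return c
def K(c): return np.array(c["intrinsics"]),np.array(c["R"]),np.array(c["t"])
def proj(c,X):
    k,R,t=K(c); p=(np.atleast_2d(X)@R.T+t)@k.T; return p[:,:2]/p[:,2:]
def onz(c,uv,z):
    k,R,t=K(c); o=-R.T@t; d=R.T@np.linalg.inv(k)@[uv[0],uv[1],1]; return o+d*(z-o[2])/d[2]
def rec(cam,l): 
    return [(round(d["conf"],2),[round(b*s) for b,s in zip(d["bbox"],(640,480,640,480))]) for d in recognise(cam,l)[:3]]
E
python3 - <<'E'
from look import *
for cam in("scene","top"):
    c=shot(cam,cam+"0.png"); k,R,t=K(c); print(cam,(-R.T@t).round(3),R[2].round(2),k[0,0])
    for l in "fixture slide_hole guard_grip guard slide drift stand plug step_pin oiler mike".split(): print(l,rec(cam,l))
print(get_obs())
E
```

```text
scene [-0.051 -0.517  0.615] [ 0.65  0.5  -0.57] 464.5036760040253
fixture [(0.59, [257, 188, 366, 301])]
slide_hole [(0.94, [270, 212, 315, 257]), (0.64, [230, 199, 257, 246])]
guard_grip [(0.97, [280, 186, 334, 231]), (0.33, [364, 297, 388, 356])]
guard [(0.92, [282, 185, 333, 230]), (0.31, [268, 212, 316, 261])]
slide [(0.57, [268, 212, 317, 258])]
drift [(0.89, [367, 295, 388, 358])]
stand [(0.92, [301, 289, 398, 379])]
plug [(0.97, [343, 291, 362, 341]), (0.36, [228, 198, 257, 244])]
step_pin []
oiler [(0.59, [232, 210, 255, 244]), (0.31, [342, 292, 361, 338])]
mike [(0.79, [170, 247, 223, 278])]
top [ 0.44  -0.08   1.096] [ 0.06 -0.02 -1.  ] 516.0136136872443
fixture []
slide_hole [(0.78, [250, 173, 291, 246])]
guard_grip [(0.85, [241, 174, 297, 209])]
guard [(0.56, [238, 173, 292, 210])]
slide [(0.68, [253, 171, 292, 245])]
drift [(0.81, [396, 263, 413, 277]), (0.38, [243, 173, 295, 209])]
stand [(0.8, [334, 255, 421, 288]), (0.17, [396, 262, 415, 276])]
plug [(0.72, [370, 261, 387, 278])]
step_pin [(0.7, [348, 263, 366, 280])]
oiler [(0.83, [175, 180, 207, 227])]
mike [(0.78, [188, 245, 204, 308])]
{'time': 1.2, 'q': array([ 1.03368406e+00,  3.80623203e-01,  1.29738046e+00, -1.62367584e-06,
        1.46359977e+00, -2.15309533e-01]), 'dq': array([-0.00013328,  0.00097493, -0.00227605,  0.00161707, -0.00198817,
        0.00077692]), 'tau': array([ 3.06849790e-05, -4.37793553e+01, -2.24736768e+01,  7.13221380e-02,
        3.13604786e-02, -3.13998009e-05]), 'ee_pos': array([0.17395599, 0.52175738, 0.25274254]), 'eef_rot': array([ 1.60207911e-01,  9.87083292e-01, -5.30806226e-06, -1.22894778e-06]), 'force': array([-0.30531208, -0.66207405,  0.54722442]), 'torque': array([-0.01772311,  0.02496131,  0.0011361 ]), 'grasp_force': 0.0, 'grip_width': 0.08825204359341383}
```

Run:
```python
import cv2
a=cv2.imread("pics/scene0.png")[170:390,160:420]; b=cv2.imread("pics/top0.png")[150:320,160:440]
cv2.imwrite("pics/s1.png",cv2.resize(a,None,fx=2.7,fy=2.7,interpolation=2)); cv2.imwrite("pics/t1.png",cv2.resize(b,None,fx=2.85,fy=2.85,interpolation=2))
```

```text
(no output)
```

View pics/s1.png

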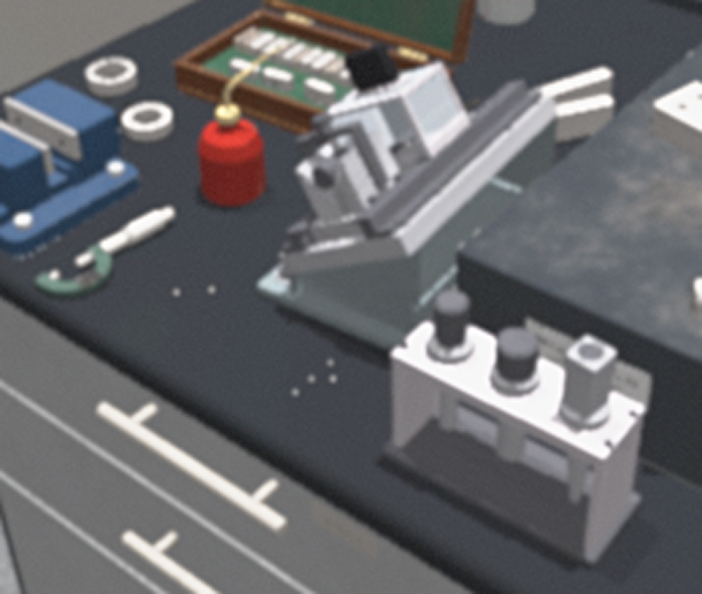

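View pics/t1.png

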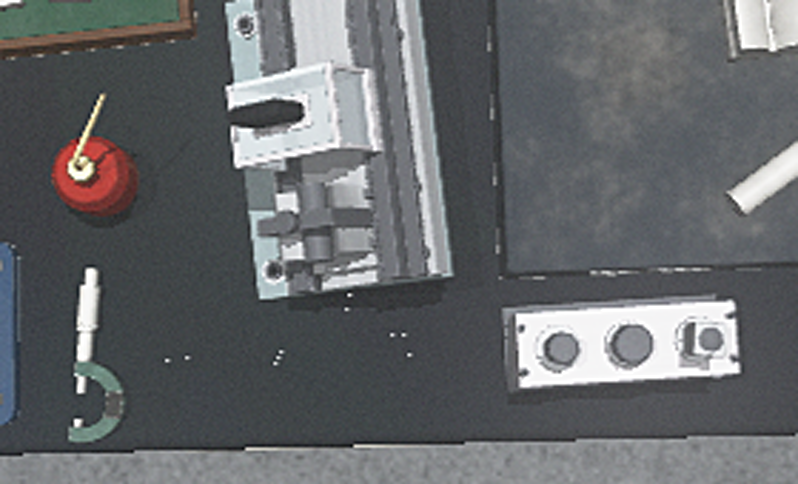

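View crops.

Run:
```python
import cv2
a=cv2.imread("pics/scene0.png")[175:310,245:375]; b=cv2.imread("pics/top0.png")[110:265,230:330]
a=cv2.resize(a,None,fx=4.4,fy=4.4,interpolation=2);b=cv2.resize(b,None,fx=3.8,fy=3.8,interpolation=2)
a=a[:590]; import numpy as np
o=np.zeros((594,800,3),np.uint8); o[:a.shape[0],:420]=a[:,:420] if 0 else 0
cv2.imwrite("pics/s2.png",a); cv2.imwrite("pics/t2.png",b); print(a.shape,b.shape)
```

```text
(590, 572, 3) (589, 380, 3)
```

View pics/s2.png

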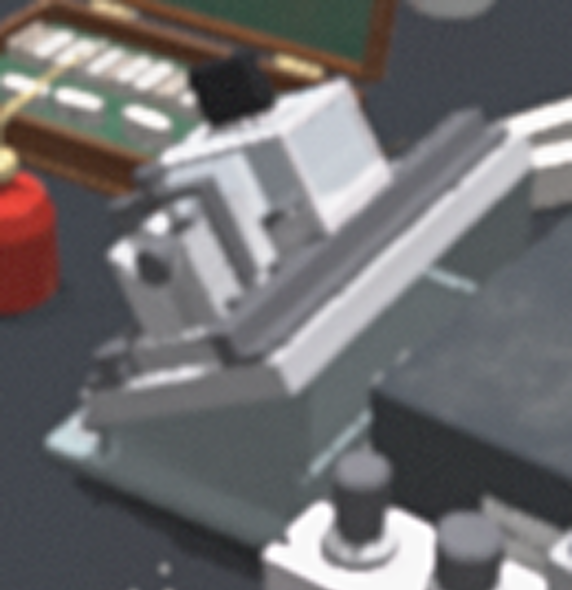

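View pics/t2.png

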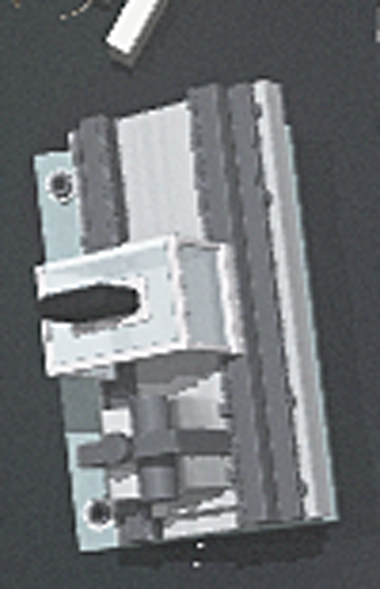

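```bash
cat >> look.py <<'E'
def tri(obs):
    A=np.zeros((3,3));b=np.zeros(3);L=[]
    for c,uv in obs:
        k,R,t=K(c);o=-R.T@t;d=R.T@np.linalg.inv(k)@[uv[0],uv[1],1];d/=np.linalg.norm(d);P=np.eye(3)-np.outer(d,d);A+=P;b+=P@o;L.append((P,o))
    x=np.linalg.solve(A,b);return x,[float(np.linalg.norm(P@(x-o))) for P,o in L]
E
python3 - <<'E'
from look import *
s=capture("scene");t=capture("top")
T=lambda u,v:(230+u/3.8,110+v/3.8); S=lambda u,v:(245+u/4.4,175+v/4.4)
c=np.array([onz(t,T(*p),.008) for p in [(80,551),(35,154),(337,520),(290,125)]]);print(c.round(4))
print(np.linalg.norm(c[0]-c[1]),np.linalg.norm(c[2]-c[3]),np.linalg.norm(c[0]-c[2]),np.linalg.norm(c[1]-c[3]),c.mean(0))
for a,b in((0,1),(2,3)): d=c[b]-c[a];print("yaw of y axis",np.degrees(np.arctan2(d[1],d[0])))
print("fin",tri([(s,S(232,88)),(t,T(90,305))]))
def det(l):
    for cam,cc in(("scene",s),("top",t)):pass
# drift head: top-face centre
for l in("drift","plug"):
    r1=rec("scene",l);r2=rec("top",l);print(l,r1[:1],r2[:1])
# drift head top from s1/t1 crops
h=lambda u,v:(160+u/2.7,170+v/2.7); g=lambda u,v:(160+u/2.85,150+v/2.85)
print("drift head top",tri([(s,h(591,352)),(t,g(711,338))]),onz(t,g(711,338),.136),onz(s,h(591,352),.136))
st=np.array([onz(t,g(*p),.088) for p in [(517,314),(736,299),(741,373),(519,388)]]);print(st.round(4),st.mean(0)); print([np.linalg.norm(st[i]-st[(i+1)%4]) for i in range(4)])
d=st[1]+st[2]-st[0]-st[3];print("stand row dir",d/np.linalg.norm(d), np.degrees(np.arctan2(d[1],d[0])))
E
```

```text
[[ 0.4698  0.0354  0.008 ]
 [ 0.6928  0.0569  0.008 ]
 [ 0.4836 -0.1073  0.008 ]
 [ 0.7064 -0.0864  0.008 ]]
0.2240050140482867 0.22377424386818526 0.14339878682003396 0.14387707485346 [ 0.58814391 -0.0253519   0.008     ]
yaw of y axis 5.498334493182507
yaw of y axis 5.375881934551755
fin (array([0.58424145, 0.01268389, 0.15651764]), [0.0002992467829419926, 0.00029924678294198845])
drift [(0.61, [367, 294, 388, 354])] [(0.67, [395, 260, 412, 276])]
plug [(0.8, [341, 292, 362, 341])] [(0.59, [371, 260, 388, 279])]
drift head top (array([ 0.43364571, -0.27194029,  0.13617459]), [0.0004463189789388931, 0.00044631897893886174]) [ 0.43389732 -0.27235024  0.136     ] [ 0.43349747 -0.27152638  0.136     ]
[[ 0.4533 -0.1491  0.088 ]
 [ 0.46   -0.3002  0.088 ]
 [ 0.4092 -0.3018  0.088 ]
 [ 0.4027 -0.1491  0.088 ]] [ 0.43127457 -0.22502082  0.088     ]
[np.float64(0.1512583867225756), np.float64(0.05083245796264101), np.float64(0.15285222682791563), np.float64(0.05056511870383851)]
stand row dir [ 0.04324695 -0.99906441  0.        ] -87.52135927020272
```

Call:
play_rows(plan=[{"offset":[0.8,-1,0.2],"roll":-0.3},{"offset":[0.8,-1,0.2],"roll":-0.3},{"offset":[0.8,-1,0.2],"roll":-0.3},{"offset":[0.8,-1,0.2],"roll":-0.3},{"offset":[0.8,-1,0.2],"roll":-0.3},{"offset":[0.8,-1,0.2],"roll":-0.3},{"offset":[0.8,-1,0.2],"roll":-0.3},{"offset":[0.8,-1,0.2],"roll":-0.3}], gripper=1, squeeze=20)

```text
time: 2.17
ee_pos: [0.3354, 0.3203, 0.2932]
eef_rot: [0.447, 0.895, 0.0, 0.0]
force: [-1.1, -0.2, 0.7]
grip_width: 0.0369
grasp_force: 0.0
```

Call:
play_rows(plan=[{"offset":[0.95,-1,0],"roll":-0.278},{"offset":[0.95,-1,0],"roll":-0.278},{"offset":[0.95,-1,0],"roll":-0.278},{"offset":[0.95,-1,0],"roll":-0.278},{"offset":[0.95,-1,0],"roll":-0.278},{"offset":[0.95,-1,0],"roll":-0.278},{"offset":[0.95,-1,0],"roll":-0.278},{"offset":[0.95,-1,0],"roll":-0.278}])

```text
time: 2.83
ee_pos: [0.5263, 0.1201, 0.2914]
eef_rot: [0.674, 0.738, -0.0, -0.0]
force: [-0.2, 0.0, -0.5]
grip_width: 0.0009
grasp_force: 0.0
```

Call:
play_rows(plan=[{"offset":[0.1,-0.56,0]},{"offset":[0.1,-0.56,0]},{"offset":[0.1,-0.56,0]},{"offset":[0.1,-0.56,0]},{"offset":[0.1,-0.56,-0.3]},{"offset":[0.1,-0.56,-0.3]},{"offset":[0.1,-0.56,-0.3]}])

```text
validation failed for argument at $.pl...
```

Call:
play_rows(plan=[{"offset":[0.1,-0.56,0],"roll":0},{"offset":[0.1,-0.56,0],"roll":0},{"offset":[0.1,-0.56,0],"roll":0},{"offset":[0.1,-0.56,0],"roll":0},{"offset":[0.1,-0.56,-0.3],"roll":0},{"offset":[0.1,-0.56,-0.3],"roll":0},{"offset":[0.1,-0.56,-0.3],"roll":0}])

```text
time: 3.42
ee_pos: [0.542, 0.0122, 0.2289]
eef_rot: [0.673, 0.74, -0.002, -0.004]
force: [1.0, 1.0, 0.9]
grip_width: 0.0005
grasp_force: 0.0
```

Run:
```python
from look import *
from scipy.spatial.transform import Rotation as Ro
c=shot("wrist","w1.png");k,R,t=K(c);o=get_obs()
Rt=Ro.from_quat(o["eef_rot"]).as_matrix()
print((-R.T@t-o["ee_pos"])@Rt, R@Rt, k[0,0], o["ee_pos"],Rt[:,1])
for p in ([.584,.0127,.1565],[.588,-.033,.077]):print(proj(c,p))
```

```text
[ 0.07565675 -0.00128587 -0.12907689] [[-1.20730947e-04  9.99991009e-01  4.23887128e-03]
 [-9.55982044e-01  1.12837587e-03 -2.93423002e-01]
 [-2.93425147e-01 -4.08771007e-03  9.55973312e-01]] 392.32421767512875 [0.54306695 0.0118998  0.23148466] [ 0.99548133  0.09488266 -0.00376956]
[[397.56180088 264.25876244]]
[[375.26020504 282.46861129]]
```

View pics/w1.png

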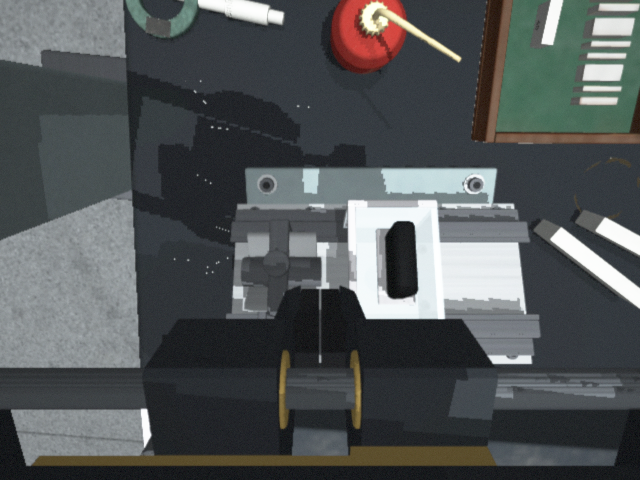

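Call:
play_rows(plan=[{"offset":[0,0,-0.3],"roll":0},{"offset":[0,0,-0.3],"roll":0},{"offset":[0,0,-0.3],"roll":0},{"offset":[0.1,0.01,-0.3],"roll":0},{"offset":[0.2,0.02,-0.3],"roll":0},{"offset":[0.3,0.03,-0.3],"roll":0},{"offset":[0.38,0.036,-0.3],"roll":0},{"offset":[0.44,0.042,-0.3],"roll":0}])

```text
time: 4.13
ee_pos: [0.6332, 0.0195, 0.1753]
eef_rot: [0.673, 0.74, 0.001, 0.001]
force: [-3.5, 1.0, -0.5]
grip_width: 0.0005
grasp_force: 1.5
```

Call:
play_rows(plan=[{"offset":[0.03,0.003,0],"roll":0},{"offset":[0.03,0.003,0],"roll":0}])

```text
time: 4.3
ee_pos: [0.6392, 0.0196, 0.1747]
eef_rot: [0.673, 0.74, 0.001, 0.001]
force: [-0.2, 0.7, 0.3]
grip_width: 0.0007
grasp_force: 0.0
```

Run:
```python
from look import *
print(get_obs()["force"])
s=shot("scene");t=shot("top")
print(rec("scene","guard_grip"),rec("top","guard_grip"))
```

```text
[-0.16716042  0.65669115  0.31264407]
[(0.75, [299, 171, 348, 220])] [(0.58, [272, 138, 290, 164])]
```

Call:
play_rows(plan=[{"offset":[0.02,0.002,0],"roll":0},{"offset":[0.03,0.003,0],"roll":0},{"offset":[0.03,0.003,0],"roll":0}])

```text
time: 4.75
ee_pos: [0.6441, 0.0193, 0.173]
eef_rot: [0.674, 0.739, 0.0, 0.0]
force: [-2.8, -0.4, 0.6]
grip_width: 0.0003
grasp_force: 0.7
```

Call:
play_rows(plan=[{"offset":[0.02,0.002,0],"roll":0},{"offset":[0.03,0.003,0],"roll":0},{"offset":[0.03,0.003,0],"roll":0}])

```text
time: 5.0
ee_pos: [0.6474, 0.0197, 0.173]
eef_rot: [0.674, 0.739, -0.003, -0.003]
force: [-19.7, -2.6, 9.1]
grip_width: 0.0005
grasp_force: 10.0
```

Call:
play_rows(plan=[{"offset":[-0.1,-0.01,0],"roll":0},{"offset":[-0.1,-0.01,0.3],"roll":0},{"offset":[-0.1,-0.01,0.64],"roll":0},{"offset":[-0.1,-0.01,0.64],"roll":0},{"offset":[-0.4,-0.4,0.64],"roll":0},{"offset":[-0.6,-0.6,0.64],"roll":0},{"offset":[-0.8,-0.8,0.64],"roll":0},{"offset":[-1,-1,0.64],"roll":0},{"offset":[-1,-1,0.64],"roll":0},{"offset":[-1,-1,0.64],"roll":0}])

```text
time: 5.83
ee_pos: [0.461, -0.1683, 0.3008]
eef_rot: [0.673, 0.739, 0.0, 0.0]
force: [0.4, -0.7, 0.2]
grip_width: 0.0006
grasp_force: 0.0
```

Run:
```python
from look import *
print(get_obs()["ee_pos"])
s=shot("scene");t=shot("top");w=shot("wrist")
print(rec("scene","slide_hole"),rec("top","slide_hole"),rec("top","drift"),rec("wrist","drift"))
a=cv2.resize(cv2.cvtColor(s["frame"],4)[175:275,255:355],None,fx=4,fy=4,interpolation=2)
b=cv2.resize(cv2.cvtColor(t["frame"],4)[160:260,235:335],None,fx=4,fy=4,interpolation=2)
cv2.imwrite("pics/h1.png",np.hstack([a,b]));cv2.imwrite("pics/w2.png",cv2.cvtColor(w["frame"],4))
```

```text
[ 0.46101077 -0.16831491  0.30080156]
[(0.81, [268, 215, 325, 259]), (0.38, [258, 175, 363, 303])] [(0.9, [249, 173, 289, 245]), (0.19, [188, 246, 205, 305])] [] [(0.8, [270, 293, 286, 317])]
```

View pics/h1.png

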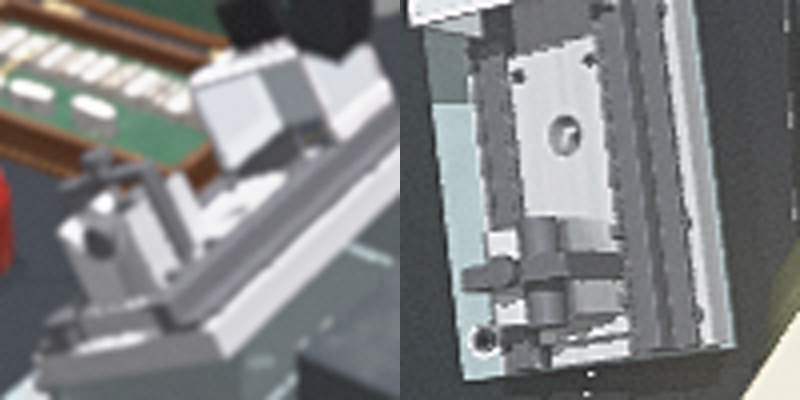

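View pics/w2.png

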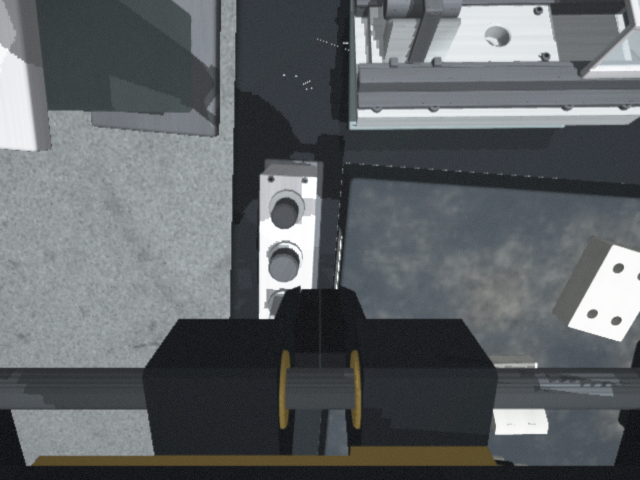

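```bash
cat > fx.py <<'E'
import numpy as np
a=np.radians(5.44);ey=np.array([np.cos(a),np.sin(a),0]);exh=np.array([np.sin(a),-np.cos(a),0])
n=-.5*exh+.8660254*np.array([0,0,1]);ex=.8660254*exh+.5*np.array([0,0,1])
E
python3 - <<'E'
from look import *;from fx import *
t=capture("top");w=capture("wrist")
h,e=tri([(t,(276.2,194.)),(w,(498,37))]);print("hole",h,e,"base lvl",h-.014*n, "height fit", [onz(t,(276.2,194),z).round(4) for z in(.085,.09,.095)],[onz(w,(498,37),z).round(4) for z in(.085,.09,.095)])
# fin at stop measured by contact along ey; bore y coordinate:
fin=np.array([.6475+.0235,.0196,0]);print("slide shift est",(h-fin)@ey+.09)
c=np.array([.58814,-.02535,0]);print("hole in fixture x,y",(h-c)@exh,(h-c)@ey,h[2])
# drift square
im=cv2.imread("pics/top0.png");cv2.imwrite("pics/d1.png",cv2.resize(im[245:295,380:430],None,fx=12,fy=12,interpolation=2))
E
```

```text
hole [ 0.5824002  -0.02449683  0.10973917] [0.0012502849543466925, 0.0012502849543466732] base lvl [ 0.58306383 -0.03146531  0.09761481] height fit [array([ 0.5867, -0.0242,  0.085 ]), array([ 0.5859, -0.0245,  0.09  ]), array([ 0.5852, -0.0247,  0.095 ])] [array([ 0.5914, -0.0182,  0.085 ]), array([ 0.5895, -0.0193,  0.09  ]), array([ 0.5875, -0.0203,  0.095 ])]
slide shift est -0.0023812716102041
hole in fixture x,y -0.001393475239739705 -0.0056330618272158375 0.10973916618828199
```

View pics/d1.png

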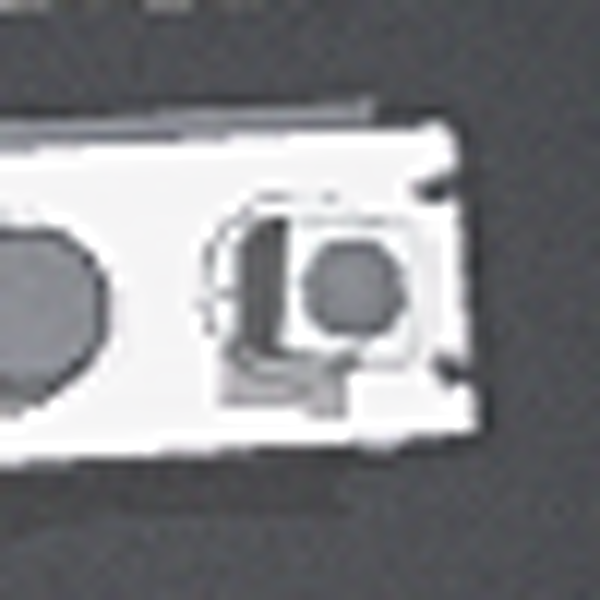

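Call:
play_rows(plan=[{"offset":[-0.136,-0.52,0],"roll":-0.078},{"offset":[-0.136,-0.52,0],"roll":-0.078},{"offset":[-0.136,-0.52,0],"roll":-0.078},{"offset":[-0.136,-0.52,0],"roll":-0.078},{"offset":[-0.136,-0.52,-0.2],"roll":-0.078},{"offset":[-0.136,-0.52,-0.4],"roll":-0.078},{"offset":[-0.136,-0.52,-0.56],"roll":-0.078},{"offset":[-0.136,-0.52,-0.56],"roll":-0.078},{"offset":[-0.136,-0.52,-0.56],"roll":-0.078}], gripper=0.09)

```text
time: 7.03
ee_pos: [0.4355, -0.2703, 0.1886]
eef_rot: [0.729, 0.685, 0.0, -0.001]
force: [0.5, 0.6, -0.4]
grip_width: 0.0401
grasp_force: 0.0
```

Run:
```python
from look import *
print(get_obs()["ee_pos"])
w=shot("wrist","w3.png",(200,230,440,410),3.3)
print(proj(w,[[.4336,-.2719,.136],[.4336,-.2719,.096]]),rec("wrist","drift"))
```

```text
[ 0.43553719 -0.27026983  0.18856243]
[[317.66047958 274.56068416]
 [318.12218018 248.94964541]] []
```

View pics/w3.png

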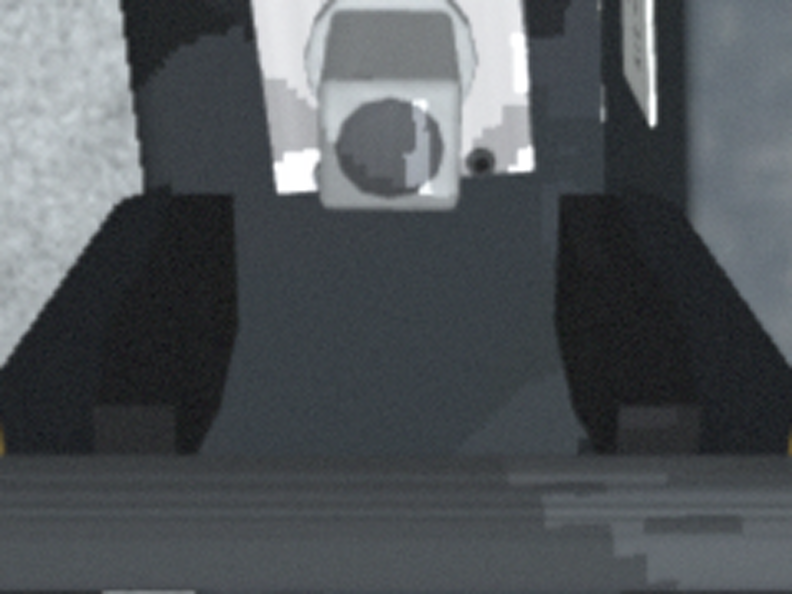

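Call:
play_rows(plan=[{"offset":[-0.009,-0.007,-0.2],"roll":0},{"offset":[-0.009,-0.007,-0.348],"roll":0},{"offset":[-0.009,-0.007,-0.348],"roll":0},{"offset":[-0.009,-0.007,-0.348],"roll":0},{"offset":[-0.009,-0.007,-0.348],"roll":0}])

```text
time: 7.55
ee_pos: [0.4344, -0.2734, 0.1216]
eef_rot: [0.729, 0.685, 0.0, 0.002]
force: [-0.0, -0.6, 0.0]
grip_width: 0.0402
grasp_force: 0.0
```

Call:
play_rows(plan=[{"offset":[0,0,0],"roll":0},{"offset":[0,0,0],"roll":0},{"offset":[0,0,0],"roll":0},{"offset":[0,0,0],"roll":0},{"offset":[0,0,0],"roll":0}], gripper=1, squeeze=15)

```text
time: 7.97
ee_pos: [0.4337, -0.2729, 0.1202]
eef_rot: [0.729, 0.684, 0.0, 0.001]
force: [-0.2, 1.2, 7.3]
grip_width: 0.0218
grasp_force: 15.0
```

Call:
play_rows(plan=[{"offset":[0,0,0.2],"roll":0},{"offset":[0,0,0.4],"roll":0},{"offset":[0,0,0.6],"roll":0.02},{"offset":[0,0.1,0.8],"roll":0.04},{"offset":[0.1,0.3,0.9],"roll":0.06},{"offset":[0.2,0.5,0.9],"roll":0.078},{"offset":[0.3,0.7,0.9],"roll":0.078},{"offset":[0.4,0.9,0.9],"roll":0.078},{"offset":[0.5,1,0.9],"roll":0.078},{"offset":[0.5,1,0.9],"roll":0.078}])

```text
time: 8.8
ee_pos: [0.5352, -0.0675, 0.2989]
eef_rot: [0.671, 0.741, 0.001, -0.0]
force: [-0.8, 0.0, -3.2]
grip_width: 0.0221
grasp_force: 15.0
```

Call:
play_rows(plan=[{"offset":[0,0.15,0],"roll":0},{"offset":[0,0.3,0],"roll":0},{"offset":[0,0.3,0],"roll":0},{"offset":[0,0.3,0],"roll":0}])

```text
time: 9.13
ee_pos: [0.533, -0.0117, 0.299]
eef_rot: [0.673, 0.74, -0.0, -0.0]
force: [0.9, -0.0, -2.4]
grip_width: 0.0219
grasp_force: 15.0
```

Run:
```python
from look import *
o=get_obs();print(o["ee_pos"],o["grip_width"],o["grasp_force"],o["eef_rot"])
w=shot("wrist","w4.png")
print(proj(w,[[.588,-.022,.091]]))
```

```text
[ 0.53296083 -0.01170132  0.29897397] 0.021877990058180447 14.998226832831278 [ 6.72637464e-01  7.39972106e-01 -2.89728085e-04 -1.99683474e-04]
[[380.94271971 221.46440152]]
```

View pics/w4.png

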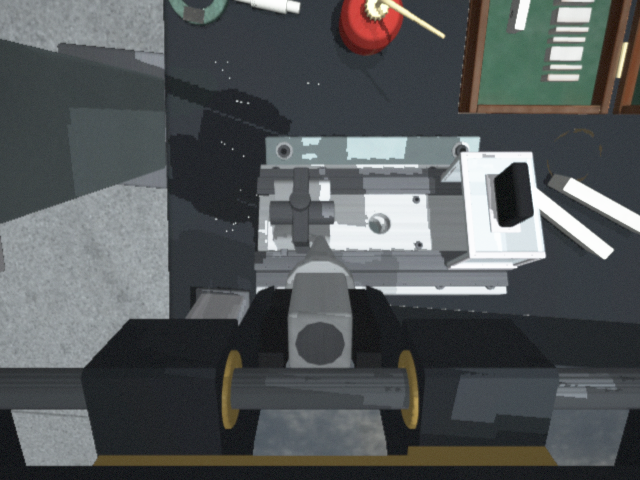

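Run:
```python
from look import *;from fx import *
t=capture("top");w=capture("wrist")
print([onz(w,(379.5,223.5),z).round(4) for z in(.085,.09,.095)],[onz(t,(276.2,194),z).round(4) for z in(.085,.09,.095)])
h,e=tri([(t,(276.2,194.)),(w,(379.5,223.5))]);print(h,e)
fin=np.array([.671,.0196,0])
for z in(.085,.09,.095):
    for q in (onz(w,(379.5,223.5),z),onz(t,(276.2,194),z)): print(z,"slide shift",(q-fin)@ey+.09)
# local check of hole pixel: circle detection patch
for nm,c,(u,v) in(("top",t,(276,194)),("w",w,(380,223))):
    g=cv2.cvtColor(c["frame"],cv2.COLOR_RGB2GRAY)[v-14:v+15,u-16:u+17];print(nm);print("\n".join("".join("#" if p<110 else "+" if p<170 else "." for p in r) for r in g))
```

```text
[array([ 0.5883, -0.0273,  0.085 ]), array([ 0.5874, -0.026 ,  0.09  ]), array([ 0.5864, -0.0247,  0.095 ])] [array([ 0.5867, -0.0242,  0.085 ]), array([ 0.5859, -0.0245,  0.09  ]), array([ 0.5852, -0.0247,  0.095 ])]
[ 0.58578835 -0.02468062  0.0952361 ] [0.0006054169118560177, 0.000605416911856217]
0.085 slide shift 0.0031896567511029705
0.085 slide shift 0.0018973254659178374
0.09 slide shift 0.002406735475761715
0.09 slide shift 0.0011474357147638753
0.095 slide shift 0.0016238142004205841
0.095 slide shift 0.00039754596360991323
top
...................+#............
...................+#............
.................++#+............
..................+#.............
..................+#.............
..................+#.............
..................#+.............
.................+#+.............
.................+#..............
.................+#..............
.................#+..............
................+#+..............
................+#...............
................+#...............
................##...............
................#+...............
............
[... 717 characters left out ...]
.......++##+........
+++.....++++++.......+###+.......
+++..++++++++++......++##+.......
++++.+++++++#+++.....++###.......
++++++#####+###+.....++###.......
++++.+##########+...++++##.......
++++.+###########+++++++##+......
+++..++##########+++++++#+.......
++....+##########+++++++#+.......
......++#########+++++++++.......
.......++########++++++++........
........++#######+++++++.........
.........++#####+++++++..........
..........+++###++++++...........
.............++++++..............
.................................
.................................
.................................
.................................
.................................
.................................
```

Call:
play_rows(plan=[{"offset":[0.15,-0.05,0],"roll":0},{"offset":[0.255,-0.072,0],"roll":0},{"offset":[0.255,-0.072,-0.2],"roll":0},{"offset":[0.255,-0.072,-0.4],"roll":0},{"offset":[0.255,-0.072,-0.44],"roll":0},{"offset":[0.255,-0.072,-0.44],"roll":0},{"offset":[0.255,-0.072,-0.44],"roll":0}])

```text
time: 9.87
ee_pos: [0.5848, -0.0277, 0.2127]
eef_rot: [0.674, 0.739, 0.0, 0.001]
force: [0.2, -0.6, -1.8]
grip_width: 0.0215
grasp_force: 15.0
```

Run:
```python
from look import *;from fx import *
o=get_obs();print(o["ee_pos"],o["force"])
c=shot("wrist");nose=o["ee_pos"]-[0,0,.1075]
print(proj(c,[nose,[.5865,-.0245,.092]]))
g=cv2.cvtColor(c["frame"],cv2.COLOR_RGB2GRAY)[196:264,280:360];print("\n".join("".join("#" if p<85 else "+" if p<125 else "-" if p<170 else "." for p in r) for r in g))
```

```text
[ 0.58480118 -0.02774229  0.21267422] [ 0.19452386 -0.57750377 -1.82435832]
[[320.78022687 238.61917808]
 [323.68274078 228.30425783]]
----------------------------------------------------........................----
---------------------------------------------------.........................----
---------------------------------------------------.........................----
---------------------------------------------------.........................----
---------------------------------------------------.........................----
---------------------------------------------------.........................----
----------------------------------------------------........................----
----------------------------------------------------........................----
----------------------------------------------------........................----
---------------------------------------------------.........................----
---------------------------------------------------..........................---
----------------------------------------------------......................
[... 3842 characters left out ...]
++++++++++++++++++++++++++--------------------------
-------------+---------++++++++++++++++++++++++++++++++-------------------------
-------------+--+++--++++++++++++++++++++++++++++++++++-------------------------
---------+-+-++++++++-++++++++++++++++++++++++++++++++++------------+-----------
-------+++++++++++++++++++++++++++++++++++++++++++++++++----------+-++++-++++---
-------++++++++++++++++++++++++------------------+++++++++++++++-+++++++++++++++
-------++++++++++++++++++++++----------------------++++++++++++++++++++++++++++-
-------++++++++++++++++++++---....................----++++++++++++++++++++++++++
------+++++++++++++++++++---........................----++++++++++++++++++++++++
```

Call:
play_rows(plan=[{"offset":[-0.005,0.01,-0.03],"roll":0},{"offset":[-0.005,0.01,-0.06],"roll":0},{"offset":[-0.005,0.01,-0.09],"roll":0},{"offset":[-0.005,0.01,-0.11],"roll":0},{"offset":[-0.005,0.01,-0.11],"roll":0}], squeeze=8)

```text
time: 10.33
ee_pos: [0.5829, -0.0249, 0.1881]
eef_rot: [0.673, 0.739, -0.0, -0.001]
force: [0.1, -0.3, -2.9]
grip_width: 0.022
grasp_force: 8.0
```

Call:
play_rows(plan=[{"offset":[-0.002,0.03,-0.005],"roll":0},{"offset":[-0.004,0.06,-0.015],"roll":0},{"offset":[-0.006,0.09,-0.03],"roll":0},{"offset":[-0.008,0.12,-0.045],"roll":0},{"offset":[-0.008,0.12,-0.045],"roll":0}])

```text
time: 10.75
ee_pos: [0.5814, 0.0004, 0.1795]
eef_rot: [0.673, 0.74, -0.0, -0.0]
force: [-0.0, 0.5, -3.1]
grip_width: 0.0219
grasp_force: 8.0
```

Call:
play_rows(plan=[{"offset":[-0.003,0.03,-0.015],"roll":0},{"offset":[-0.005,0.06,-0.03],"roll":0},{"offset":[-0.007,0.09,-0.05],"roll":0},{"offset":[-0.008,0.115,-0.065],"roll":0},{"offset":[-0.008,0.115,-0.065],"roll":0}])

```text
time: 11.17
ee_pos: [0.5798, 0.0231, 0.1663]
eef_rot: [0.673, 0.74, -0.0, -0.0]
force: [0.7, 1.3, -1.9]
grip_width: 0.0218
grasp_force: 8.0
```

Run:
```python
from look import *;from fx import *
o=get_obs();print(o["ee_pos"],o["force"])
c=shot("wrist");G=o["ee_pos"]+[0,0,.005]
M=np.array([.584,-.0238,.092]);a=(G-M)/np.linalg.norm(G-M);print("tilt about M",np.degrees(np.arccos(a[2])))
for nm,ax in(("tilt",a),("vert",np.array([0,0,1.]))):
  org=G-.0365*ax;print(nm,"headtop,collar,low",proj(c,[org+.048*ax,org,org-.028*ax,org-.05*ax]).round(0).tolist())
g=cv2.resize(cv2.cvtColor(c["frame"],cv2.COLOR_RGB2GRAY)[200:400,240:400],None,fx=.5,fy=.33,interpolation=3);print("\n".join("".join("#" if p<60 else "+" if p<110 else "-" if p<160 else "." for p in r) for r in g))
```

```text
[0.57979755 0.02312666 0.16634069] [ 0.66029996  1.28508853 -1.89474985]
tilt about M 30.702887643210445
tilt headtop,collar,low [[322.0, 332.0], [321.0, 331.0], [321.0, 331.0], [321.0, 331.0]]
vert headtop,collar,low [[322.0, 349.0], [322.0, 289.0], [321.0, 266.0], [321.0, 252.0]]
-------------------------------------------..........---------------------------
--------------------------------------------.........---------------------------
-------------------------------------------..........---------------------------
-------------------------------------------..........---------------------------
-------------------------------------------..........---------------------------
-------------------------------------------...........--------------------------
--------------------------------------------------------------------------------
--------------------------------------------------------------------------------
--------------------------------------------------------------------------------
--------------------------------------------------------------------------------
-------
[... 3828 characters left out ...]
++++++++++++++++++++++++++++++++++++++++++++++++++++
++++++++++++++++++++++++++++++++++++++++++++++++++++++++++++++++++++++++++++++++
++++++++++++++++++++++++++++++++++++++++++++++++++++++++++++++++++++++++++++++++
++++++++++++++++++++++++++++++++++++++++++++++++++++++++++++++++++++++++++++++++
++++++++++++++++++++++++++++++++++++++++++++++++++++++++++++++++++++++++++++++++
++++++++++++++++++++++++++++++++++++++++++++++++++++++++++++++++++++++++++++++++
++++++++++++++++++++++++++++++++++++++++++++++++++++++++++++++++++++++++++++++++
++++++++++++++++++++++++++++++++++++++++++++++++++++++++++++++++++++++++++++++++
++++++++++++++++++++++++++++++++++++++++++++++++++++++++++++++++++++++++++++++++
```

Run:
```python
from look import *
c=shot("wrist");g=cv2.cvtColor(c["frame"],cv2.COLOR_RGB2GRAY)
for u in(298,320,342):print(u,[(v,int(g[v,u-1:u+2].mean())) for v in range(262,372,3)])
for v in(285,292,300,325,335,345,355,362):print(v,[int(x) for x in g[v,280:362:3]])
```

```text
298 [(262, 67), (265, 67), (268, 70), (271, 70), (274, 68), (277, 64), (280, 68), (283, 101), (286, 146), (289, 161), (292, 165), (295, 167), (298, 169), (301, 149), (304, 113), (307, 89), (310, 75), (313, 67), (316, 65), (319, 70), (322, 79), (325, 97), (328, 129), (331, 137), (334, 140), (337, 138), (340, 136), (343, 134), (346, 127), (349, 204), (352, 224), (355, 222), (358, 227), (361, 229), (364, 229), (367, 196), (370, 57)]
320 [(262, 68), (265, 67), (268, 69), (271, 67), (274, 68), (277, 62), (280, 69), (283, 101), (286, 150), (289, 133), (292, 74), (295, 77), (298, 81), (301, 81), (304, 83), (307, 86), (310, 86), (313, 83), (316, 71), (319, 71), (322, 71), (325, 72), (328, 74), (331, 76), (334, 72), (337, 72), (340, 139), (343, 134), (346, 126), (349, 146), (352, 149), (355, 220), (358, 227), (361, 230), (364, 230), (367, 194), (370, 55)]
342 [(262, 66), (265, 67), (268, 67), (271, 68), (274, 69), (277, 65), (280, 69), (283, 104), (286, 151), (289, 167), (292, 169), (295, 165), (298, 170), (301, 164), (304, 146), (307, 121), (310, 95), (313, 82), (316, 70), (319, 81), (322, 9
[... 559 characters left out ...]
 149, 173, 164, 143, 31, 22, 23, 28]
325 [27, 24, 23, 108, 133, 136, 91, 68, 69, 65, 71, 71, 70, 73, 69, 72, 72, 72, 68, 70, 66, 133, 131, 116, 37, 24, 26, 29]
335 [27, 27, 22, 114, 131, 137, 138, 139, 136, 87, 74, 70, 71, 72, 73, 68, 73, 79, 136, 140, 143, 142, 142, 122, 45, 27, 26, 26]
345 [25, 24, 25, 58, 140, 134, 131, 129, 126, 127, 129, 130, 131, 127, 128, 131, 131, 128, 125, 126, 128, 128, 133, 98, 22, 29, 22, 25]
355 [35, 32, 13, 78, 222, 222, 223, 225, 224, 224, 219, 223, 217, 219, 220, 175, 177, 220, 225, 226, 224, 224, 223, 183, 31, 27, 40, 38]
362 [35, 30, 86, 229, 229, 231, 231, 230, 230, 230, 231, 231, 231, 231, 231, 231, 232, 230, 231, 231, 232, 230, 231, 230, 223, 29, 40, 35]
```

Call:
play_rows(plan=[{"offset":[0.001,-0.018,-0.01],"roll":0},{"offset":[0.002,-0.03,-0.03],"roll":0},{"offset":[0.003,-0.04,-0.047],"roll":0},{"offset":[0.004,-0.05,-0.065],"roll":0},{"offset":[0.004,-0.05,-0.065],"roll":0}], squeeze=12)

```text
time: 11.68
ee_pos: [0.5813, 0.0114, 0.1534]
eef_rot: [0.674, 0.739, 0.0, 0.0]
force: [4.0, -0.0, -4.1]
grip_width: 0.0221
grasp_force: 12.0
```

```bash
cat > chk.py <<'E'
from look import *;from fx import *
o=get_obs();print(o["ee_pos"],o["force"])
c=shot("wrist");G=o["ee_pos"]+[0,0,.005]
print("headtop pred (30deg)",proj(c,[G+.0115*n]).round(1))
g=cv2.cvtColor(c["frame"],cv2.COLOR_RGB2GRAY)
for u in(298,342):print(u,[(v,int(g[v,u-1:u+2].mean())) for v in range(262,372,3)])
for v in(292,345,355,362):print(v,[int(x) for x in g[v,280:362:3]])
E
python3 chk.py
```

```text
[0.5812621  0.01139375 0.15343173] [ 4.02612183 -0.03774915 -4.13970743]
headtop pred (30deg) [[322.1 331.9]]
298 [(262, 90), (265, 75), (268, 72), (271, 75), (274, 89), (277, 140), (280, 144), (283, 126), (286, 158), (289, 177), (292, 178), (295, 181), (298, 185), (301, 149), (304, 117), (307, 94), (310, 89), (313, 73), (316, 74), (319, 74), (322, 80), (325, 97), (328, 140), (331, 151), (334, 153), (337, 149), (340, 148), (343, 144), (346, 137), (349, 227), (352, 235), (355, 237), (358, 241), (361, 239), (364, 237), (367, 205), (370, 64)]
342 [(262, 93), (265, 74), (268, 71), (271, 76), (274, 93), (277, 146), (280, 146), (283, 128), (286, 167), (289, 183), (292, 184), (295, 181), (298, 183), (301, 183), (304, 167), (307, 142), (310, 110), (313, 76), (316, 83), (319, 95), (322, 115), (325, 133), (328, 148), (331, 154), (334, 156), (337, 155), (340, 153), (343, 148), (346, 136), (349, 223), (352, 236), (355, 238), (358, 241), (361, 239), (364, 239), (367, 206), (370, 65)]
292 [31, 30, 29, 125, 169, 181, 179, 178, 178, 154, 102, 86, 81, 84, 85, 84, 95, 139, 184, 183, 185, 182, 176, 141, 26, 33, 27, 27]
345 [30, 29, 28, 72, 141, 144, 141, 140, 139, 139, 139, 143, 143, 142, 142, 142, 142, 138, 137, 138, 142, 142, 147, 88, 36, 23, 28, 26]
355 [43, 34, 26, 75, 237, 238, 238, 237, 238, 238, 237, 234, 236, 230, 226, 202, 194, 235, 238, 236, 237, 238, 238, 201, 32, 26, 42, 41]
362 [41, 35, 93, 239, 238, 239, 239, 240, 239, 239, 238, 239, 239, 238, 238, 240, 239, 240, 239, 239, 239, 239, 239, 240, 232, 29, 43, 39]
```

Call:
play_rows(plan=[{"offset":[0,-0.015,-0.02],"roll":0},{"offset":[0,-0.03,-0.04],"roll":0},{"offset":[0,-0.045,-0.06],"roll":0},{"offset":[0,-0.045,-0.06],"roll":0}], squeeze=15)

```text
time: 12.07
ee_pos: [0.5809, 0.0029, 0.1415]
eef_rot: [0.674, 0.739, 0.0, -0.0]
force: [4.4, 0.7, -5.8]
grip_width: 0.0218
grasp_force: 15.0
```

```bash
python3 chk.py
```

```text
[0.58091501 0.00292357 0.14149332] [ 4.43719002  0.7353454  -5.75656564]
headtop pred (30deg) [[322.2 331.9]]
298 [(262, 95), (265, 85), (268, 82), (271, 144), (274, 147), (277, 144), (280, 146), (283, 131), (286, 156), (289, 181), (292, 184), (295, 187), (298, 189), (301, 169), (304, 119), (307, 97), (310, 81), (313, 74), (316, 75), (319, 75), (322, 82), (325, 96), (328, 135), (331, 153), (334, 155), (337, 156), (340, 154), (343, 150), (346, 143), (349, 235), (352, 238), (355, 240), (358, 242), (361, 241), (364, 238), (367, 211), (370, 65)]
342 [(262, 97), (265, 98), (268, 86), (271, 144), (274, 148), (277, 148), (280, 149), (283, 134), (286, 163), (289, 189), (292, 190), (295, 187), (298, 189), (301, 193), (304, 173), (307, 147), (310, 122), (313, 101), (316, 80), (319, 93), (322, 115), (325, 131), (328, 150), (331, 155), (334, 161), (337, 162), (340, 160), (343, 153), (346, 141), (349, 234), (352, 239), (355, 239), (358, 243), (361, 241), (364, 240), (367, 213), (370, 66)]
292 [31, 28, 37, 125, 172, 185, 185, 185, 183, 169, 129, 96, 87, 86, 86, 91, 125, 168, 187, 185, 188, 193, 181, 148, 30, 26, 32, 25]
345 [25, 32, 31, 105, 149, 149, 145, 146, 144, 143, 146, 149, 145, 147, 146, 149, 149, 143, 142, 142, 148, 147, 148, 118, 27, 32, 27, 30]
355 [43, 33, 32, 72, 240, 241, 241, 240, 241, 240, 240, 236, 236, 238, 237, 229, 228, 239, 241, 240, 241, 240, 241, 205, 28, 27, 42, 44]
362 [42, 34, 93, 240, 241, 241, 241, 241, 241, 241, 241, 241, 241, 241, 240, 242, 241, 242, 242, 243, 241, 241, 242, 242, 222, 27, 40, 43]
```

Call:
play_rows(plan=[{"offset":[0,-0.008,-0.013],"roll":0},{"offset":[0,-0.017,-0.027],"roll":0},{"offset":[0,-0.017,-0.027],"roll":0}])

```text
time: 12.37
ee_pos: [0.5806, -0.0003, 0.1363]
eef_rot: [0.673, 0.739, -0.0, -0.0]
force: [2.1, 2.8, -2.8]
grip_width: 0.0221
grasp_force: 15.0
```

Call:
play_rows(plan=[{"offset":[0,0,0],"roll":0},{"offset":[0,0,0],"roll":0},{"offset":[0,0,0],"roll":0}], gripper=0.3)

```text
time: 12.62
ee_pos: [0.5806, -0.0007, 0.1367]
eef_rot: [0.674, 0.739, -0.0, -0.0]
force: [-0.6, -0.6, -0.6]
grip_width: 0.0308
grasp_force: 0.0
```

```bash
python3 chk.py
```

```text
[ 0.5806023  -0.0007162   0.13669158] [-0.60264594 -0.60430151 -0.55411346]
headtop pred (30deg) [[322.1 332. ]]
298 [(262, 76), (265, 82), (268, 142), (271, 143), (274, 144), (277, 147), (280, 146), (283, 141), (286, 134), (289, 138), (292, 136), (295, 141), (298, 144), (301, 145), (304, 145), (307, 143), (310, 141), (313, 145), (316, 148), (319, 146), (322, 144), (325, 145), (328, 143), (331, 150), (334, 218), (337, 241), (340, 239), (343, 235), (346, 238), (349, 236), (352, 237), (355, 240), (358, 242), (361, 240), (364, 238), (367, 208), (370, 65)]
342 [(262, 110), (265, 160), (268, 177), (271, 111), (274, 84), (277, 87), (280, 89), (283, 91), (286, 91), (289, 93), (292, 93), (295, 95), (298, 96), (301, 98), (304, 102), (307, 100), (310, 99), (313, 109), (316, 138), (319, 143), (322, 144), (325, 128), (328, 130), (331, 130), (334, 146), (337, 148), (340, 172), (343, 237), (346, 238), (349, 236), (352, 239), (355, 241), (358, 242), (361, 241), (364, 239), (367, 210), (370, 65)]
292 [33, 143, 149, 149, 148, 136, 139, 117, 164, 176, 93, 93, 92, 93, 92, 96, 95, 92, 91, 95, 97, 92, 93, 95, 93, 99, 178, 159]
345 [107, 236, 237, 238, 238, 238, 237, 237, 235, 237, 238, 236, 197, 151, 173, 179, 184, 191, 193, 236, 238, 239, 239, 239, 238, 238, 235, 43]
355 [160, 240, 240, 241, 241, 240, 240, 241, 239, 240, 240, 240, 241, 240, 240, 240, 241, 240, 240, 240, 241, 241, 241, 239, 240, 242, 240, 205]
362 [147, 149, 199, 234, 239, 240, 239, 240, 241, 240, 241, 240, 240, 241, 239, 240, 239, 240, 240, 242, 240, 241, 241, 240, 240, 240, 242, 241]
```

Call:
play_rows(plan=[{"offset":[0,0,0.15],"roll":0},{"offset":[0,0,0.3],"roll":0},{"offset":[0,0.1,0.4],"roll":0},{"offset":[-0.25,0.3,0.45],"roll":0},{"offset":[-0.25,0.3,0.45],"roll":0},{"offset":[-0.25,0.3,0.45],"roll":0}])

```text
time: 13.17
ee_pos: [0.5282, 0.0619, 0.2281]
eef_rot: [0.673, 0.74, 0.0, 0.0]
force: [0.1, -1.0, 0.1]
grip_width: 0.0307
grasp_force: 0.0
```

```bash
cat > asc.py <<'E'
from look import *;from fx import *
o=get_obs();print(o["ee_pos"],o["force"])
c=shot("wrist","last.png")
M=np.array([.582,-.0238,.092])
for s in(0,.01,.02):print(s,"collar bottom,head top",proj(c,[M+n*s,M+n*(s+.048)]).round(0).tolist())
print(rec("wrist","drift"),rec("wrist","slide_hole"))
u,v=[int(x) for x in proj(c,M+n*.03)[0]];print("window left/top",u-60,v-75)
g=cv2.resize(cv2.cvtColor(c["frame"],cv2.COLOR_RGB2GRAY)[v-75:v+75,u-60:u+60],None,fx=.8,fy=.4,interpolation=3);print("\n".join("".join(" .:-=+*#%@"[9-min(9,p//26)] for p in r) for r in g))
E
python3 asc.py
```

```text
[0.52822413 0.06186661 0.2281188 ] [ 0.13351372 -0.96533644  0.10734787]
0 collar bottom,head top [[379.0, 339.0], [390.0, 341.0]]
0.01 collar bottom,head top [[381.0, 339.0], [393.0, 342.0]]
0.02 collar bottom,head top [[383.0, 340.0], [396.0, 342.0]]
[(0.68, [407, 310, 417, 329])] [(0.56, [271, 294, 436, 366])]
window left/top 325 265
====-------:===============================-------:-=========-:::::::.:----------::-------=++**#
+++++++++++++++++++++**********************+++++++++++++++++++====+================++++*****####
+++++++++++++++++++++*####################*++++++++++++++++++++=======================+******###
*****+++++++++++++++*#######******########**++++++++++++++******+==============+++++==+******###
*###########********###############################*******######********++++++++*************###
################################################################*****************************###
################################################################**#######**************##*######
+++++++*++++++++++++++++*#######################**++++++++++++++++++++++++++++++++
[... 4358 characters left out ...]
*******++++***=:..=#%
##########*******************************************************************************=:..=#%
######################################***************************************************-...-#%
######################################***************************************************=...-#%
#####################################****************************************************+-..=#%
**************************************************++++**#####################************+-..=#%
-------------------------------------------------------+%%%%%%%%%%%%%%%%%%%%%%#**********+===+#%
                                                       .*%%%%%%@%%%%%%%%%%%%%%#**********+==+*%%
```

Call:
play_rows(plan=[{"offset":[-0.04,-0.15,0.25],"roll":0},{"offset":[-0.04,-0.32,0.25],"roll":0},{"offset":[-0.04,-0.32,0.25],"roll":0},{"offset":[-0.04,-0.32,0.25],"roll":0}])

```text
time: 13.65
ee_pos: [0.5236, -0.0068, 0.2767]
eef_rot: [0.675, 0.738, 0.0, 0.0]
force: [0.4, 0.2, -0.5]
grip_width: 0.0307
grasp_force: 0.0
```

```bash
python3 asc.py
```

```text
[ 0.52360327 -0.00677908  0.27672071] [ 0.41083916  0.22444289 -0.47104532]
0 collar bottom,head top [[388.0, 236.0], [399.0, 221.0]]
0.01 collar bottom,head top [[390.0, 233.0], [402.0, 218.0]]
0.02 collar bottom,head top [[392.0, 230.0], [404.0, 214.0]]
[(0.77, [377, 188, 425, 247]), (0.39, [271, 178, 446, 273])] [(0.72, [268, 181, 441, 273]), (0.19, [167, 2, 308, 27])]
window left/top 334 152
==============:....................................................-============================
==============:....................................................-==========+========+=====+==
==============:...:...............................................:=========+========+=========+
==============----==========:.....................................-===++++++++==========+====+++
=============================:....................................-===+++++++===============++++
=============================-:......::-------:.....:-=---------::===========================+++
=====================================================================+================++=======+
======================
[... 4418 characters left out ...]
=====================
+++++++++++++++++++++++++++*+++++**#******++*******++**+++++++++++++++++++++++++++++++++++++++++
***************+*++*##############%%%%%%###************+++++++++++++++++++++++++++++++++++++++++
++++++++++++++====+#%%@@%@@@@%@@%%%%@%%%%%%%%##*++++++++===+===========+=+===+==================
+++++++++++++++===+#%@@@%%@@@@@@%@@@%%%%%%%%%%%%*++++++++=======================================
++++++++++++++====+#%@@@@%@@@@@@@@@%%%%@%%%%%%%%%#*++++++=======================================
++++++++++++++====+#%@@%@@%@%@@@@@@@%%%%%%%%%%%%%%#*+++++=======================================
++++++++++++++====+#@%@@@@@@@%@@@%%@@%%%%%%%%%%%%%%%*++++=======================================
```

Call:
play_rows(plan=[{"offset":[0.15,0.1,0],"roll":0},{"offset":[0.28,0.2,0],"roll":0},{"offset":[0.28,0.2,0],"roll":0},{"offset":[0.28,0.2,0],"roll":0},{"offset":[0.28,0.2,-0.2],"roll":0},{"offset":[0.28,0.2,-0.4],"roll":0},{"offset":[0.28,0.2,-0.4],"roll":0}], gripper=1, squeeze=30)

```text
time: 14.38
ee_pos: [0.5752, 0.0361, 0.1898]
eef_rot: [0.673, 0.739, -0.004, -0.006]
force: [-0.6, 0.5, -1.1]
grip_width: 0.0005
grasp_force: 0.0
```

Call:
play_rows(plan=[{"offset":[0.005,-0.025,-0.044],"roll":0},{"offset":[0.007,-0.05,-0.087],"roll":0},{"offset":[0.009,-0.065,-0.113],"roll":0},{"offset":[0.01,-0.075,-0.13],"roll":0},{"offset":[0.01,-0.075,-0.13],"roll":0}])

```text
time: 14.8
ee_pos: [0.581, 0.0199, 0.1709]
eef_rot: [0.674, 0.739, 0.0, 0.0]
force: [-0.3, 0.2, -0.8]
grip_width: 0.0005
grasp_force: 0.0
```

Call:
play_rows(plan=[{"offset":[0.001,-0.013,-0.022],"roll":0},{"offset":[0.002,-0.025,-0.043],"roll":0},{"offset":[0.002,-0.025,-0.043],"roll":0}])

```text
time: 15.05
ee_pos: [0.5815, 0.0155, 0.1621]
eef_rot: [0.674, 0.739, 0.0, 0.0]
force: [-0.2, 0.4, 3.3]
grip_width: 0.0002
grasp_force: 1.5
```

Call:
play_rows(plan=[{"offset":[0.001,-0.01,-0.017],"roll":0},{"offset":[0.002,-0.02,-0.035],"roll":0},{"offset":[0.002,-0.02,-0.035],"roll":0}])

```text
time: 15.3
ee_pos: [0.5828, 0.012, 0.1572]
eef_rot: [0.673, 0.739, 0.002, 0.002]
force: [-0.9, 2.7, 13.1]
grip_width: 0.0004
grasp_force: 6.6
```

Call:
play_rows(plan=[{"offset":[0.001,-0.01,-0.017],"roll":0},{"offset":[0.002,-0.02,-0.035],"roll":0},{"offset":[0.002,-0.02,-0.035],"roll":0}])

```text
time: 15.55
ee_pos: [0.584, 0.008, 0.1525]
eef_rot: [0.673, 0.739, 0.003, 0.004]
force: [-2.9, 4.3, 26.9]
grip_width: 0.0004
grasp_force: 13.5
```

Call:
play_rows(plan=[{"offset":[0.001,-0.01,-0.017],"roll":0},{"offset":[0.001,-0.015,-0.025],"roll":0},{"offset":[0.001,-0.015,-0.025],"roll":0}])

```text
time: 15.8
ee_pos: [0.5851, 0.0054, 0.15]
eef_rot: [0.673, 0.739, 0.004, 0.005]
force: [-5.8, 8.7, 44.2]
grip_width: 0.0002
grasp_force: 21.9
```

Call:
play_rows(plan=[{"offset":[-0.005,0.05,0.1],"roll":0},{"offset":[-0.005,0.05,0.3],"roll":0},{"offset":[-0.2,0.05,0.5],"roll":0},{"offset":[-0.32,-0.05,0.65],"roll":0},{"offset":[-0.32,-0.05,0.65],"roll":0},{"offset":[-0.32,-0.05,0.65],"roll":0}])

```text
time: 16.3
ee_pos: [0.5178, -0.0062, 0.2758]
eef_rot: [0.674, 0.739, 0.001, 0.002]
force: [0.4, -0.8, 0.5]
grip_width: 0.0007
grasp_force: 0.0
```

```bash
python3 asc.py
```

```text
[ 0.5177944  -0.00619683  0.27583327] [ 0.40384231 -0.76766244  0.50791841]
0 collar bottom,head top [[394.0, 237.0], [406.0, 223.0]]
0.01 collar bottom,head top [[396.0, 235.0], [409.0, 219.0]]
0.02 collar bottom,head top [[398.0, 232.0], [412.0, 215.0]]
[(0.64, [377, 205, 428, 254])] [(0.97, [274, 180, 447, 271])]
window left/top 340 153
=+=======.........................................................-=+++++++++++=+=++=+++++++++++
=========........................................................:-=+++++++++++++++++++++++=++++
=====+==-........................................................:=+++++++++++++++++++++++++++++
==++====:........................................................:=+++++++++++++++++++++++++++++
++++====:.......................................................:=+++++++++++++++++++=++++++++++
========---::::::::::-------::::::::--------::::::::----------:::=++++++++++++++++++++++++++++++
++=+==================+==+=+===========+++===========+++++++++===+++++++++=+++++=+++++++++++++++
===+==========++====+++=+++++++++++++=+++++++=====+++++++++==++++++++++=======+
[... 4361 characters left out ...]
==============++=====
%##**+++++++++++++++++++++++++++++++++++++++++++++++++++++++++++++++++++++++++++++++++++++++++++
%%%%%%%%##*****************************************************+++++++++++++++++++++++++++++++++
%%%%%%%%%%%#+++++++++++++++++++++++++++++++++++++++++++++=++++++=+++++++=++++++++++=+++++=++++++
%%%%%%%%@%%%#+++=++++++++++++++++++++++++++++++++++++++++++++++++++=+++==+=+=+========+=========
%%%%%%%%@%%%%#+=====++++++++++++++++++++++++++++++++===========+================================
%%%%%%%%%%%%%%*+====++++++++++++++++++++++++++++++++============================================
%%%%%%%@%%%%%%%*+===++++++++++*+++++++++++++++++++++=================++=========================
```

```bash
cat > slid.py <<'E'
from look import *;from fx import *
c=capture("wrist");o=get_obs()["ee_pos"]
def blob(im,u,v,r=7):
    g=cv2.cvtColor(im,cv2.COLOR_BGR2GRAY)[v-r:v+r+1,u-r:u+r+1].astype(float);w=np.clip(170-g,0,None);w[w<40]=0
    n_,lab,st,ce=cv2.connectedComponentsWithStats((w>0).astype(np.uint8));k=[i for i in range(1,n_)]
    k=min(k,key=lambda i:np.hypot(*(ce[i]-r)) if st[i,4]>5 else 99);m=w*(lab==k);y,x=np.mgrid[-r:r+1,-r:r+1];return u+(m*x).sum()/m.sum(),v+(m*y).sum()/m.sum()
def pos(im,ee,pts):
    cc=dict(c);R=np.array(c["R"]);cc["t"]=np.array(c["t"])-R@(np.array(ee)-o)
    for u,v,z in pts:
        p=blob(im,u,v);X=onz(cc,p,z);print(np.round(p,1),X.round(4),"along y",round(float(X@ey),4))
E
python3 - <<'E'
from slid import *
pos(cv2.imread("pics/w4.png"),[.533,-.0117,.299],[(416,199,.08),(418,245,.1)])
pos(cv2.imread("pics/last.png"),o,[(432,212,.08),(434,258,.1)])
# hole/slide-hole and guard fin, fixture screws as reference
pos(cv2.imread("pics/w4.png"),[.533,-.0117,.299],[(284,151,.01),(461,150,.01)])
E
python3 - <<'E'
from look import *
g=cv2.cvtColor(cv2.imread("pics/last.png"),6)[110:300,240:520]
g=cv2.resize(g,None,fx=.5,fy=.3,interpolation=3);print("\n".join("".join(" .:-=+*#%@"[9-min(9,p//26)] for p in r) for r in g))
E
```

```text
[415.9 198.9] [ 0.6183 -0.0009  0.08  ] along y 0.6155
[417.7 245.6] [ 0.6216 -0.0389  0.1   ] along y 0.6151
[432.3 211.4] [0.6122 0.0014 0.08  ] along y 0.6095
[435.8 259.7] [ 0.616  -0.0344  0.1   ] along y 0.6099
[283.5 150.8] [0.4899 0.0242 0.01  ] along y 0.4899
[459.5 149.8] [0.6739 0.0424 0.01  ] along y 0.6749
%%%%%%%%%%##%%%%%%%#####################################################################################################%%%%%%*++*#*********
%%%%%%%%%%%%%%%%%%%%%##################################################################################################%%%%%%%*++********++*
%%%%%%%%%%%%%%%%%%%%%%######################################################################################################%%***#**********
%%%%%%%%%%%%%%%%%%%%%%%%%###################################################################################################################
%%%%#%%%%%%%%%%%%%%%%%%%%###################################################################################################################
%%%%%%%%%%%%%%%%%%%%%%%%%#################################################
[... 6557 characters left out ...]
##########+++++++++++++++**+++++++++++++++++++*++++++++++++++++++++++++++++++++=========++============+========+++:...             .....
######%####%%#************#%%%#***#####**#####***#%%%##***+***************************+*+++++++***+*+*+*+++********+++++++++++++++++++++++++
##########%###*+++++++*%%%%%%%%@@%%%@@%%%@@@@@@@@%%%%%%%%*+++++++++++++++++++++++++++++++++++++++++++++++++++++=++++++++++++++++++++++++++++
#####%#%######*++++++*%%%%%%%%%%%%@%%%%%%@@@@@@@@%%%%%%@%%++++++++++++++++++++++++++++++=+==================================================
##%#%###%#####*++++++#%%%%%%%%%@@%%%@%@%#@@@@@@%@@%%%%%%%%#+===+++++++++++++++++++===============================================+=+=++=++++
```

Call:
play_rows(plan=[{"offset":[0.17,0.08,0],"roll":0},{"offset":[0.315,0.14,0],"roll":0},{"offset":[0.315,0.14,0],"roll":0},{"offset":[0.315,0.14,-0.2],"roll":0},{"offset":[0.315,0.14,-0.4],"roll":0},{"offset":[0.315,0.14,-0.49],"roll":0},{"offset":[0.315,0.14,-0.49],"roll":0},{"offset":[0.315,0.14,-0.49],"roll":0}])

```text
time: 17.17
ee_pos: [0.5813, 0.0228, 0.1738]
eef_rot: [0.673, 0.739, -0.001, -0.001]
force: [0.4, -0.5, 0.2]
grip_width: 0.0002
grasp_force: 0.0
```

Call:
play_rows(plan=[{"offset":[0.002,-0.03,-0.05],"roll":0},{"offset":[0.004,-0.055,-0.09],"roll":0},{"offset":[0.006,-0.075,-0.12],"roll":0},{"offset":[0.006,-0.075,-0.12],"roll":0}])

```text
time: 17.5
ee_pos: [0.5823, 0.0067, 0.1504]
eef_rot: [0.674, 0.739, -0.0, -0.0]
force: [-0.1, -0.1, -0.1]
grip_width: 0.0004
grasp_force: 0.1
```

Call:
play_rows(plan=[{"offset":[0.001,-0.008,-0.012],"roll":0},{"offset":[0.001,-0.015,-0.022],"roll":0},{"offset":[0.001,-0.015,-0.022],"roll":0}])

```text
time: 17.75
ee_pos: [0.5832, 0.0056, 0.1497]
eef_rot: [0.673, 0.739, 0.002, 0.001]
force: [-5.7, 7.2, 19.0]
grip_width: 0.0006
grasp_force: 9.9
```

Call:
play_rows(plan=[{"offset":[0,-0.01,-0.012],"roll":0},{"offset":[0,-0.02,-0.022],"roll":0},{"offset":[0,-0.02,-0.022],"roll":0}])

```text
time: 18.0
ee_pos: [0.5838, 0.004, 0.1495]
eef_rot: [0.673, 0.74, 0.005, 0.002]
force: [-14.6, 21.1, 49.0]
grip_width: 0.0005
grasp_force: 25.6
```

Call:
play_rows(plan=[{"offset":[-0.005,0.06,0.1],"roll":0},{"offset":[-0.01,0.06,0.3],"roll":0},{"offset":[-0.03,-0.1,0.35],"roll":0},{"offset":[-0.03,-0.25,0.3],"roll":0},{"offset":[-0.03,-0.37,0.3],"roll":0},{"offset":[-0.03,-0.37,0.3],"roll":0},{"offset":[-0.03,-0.37,0.3],"roll":0}])

```text
time: 18.58
ee_pos: [0.5767, -0.0743, 0.2024]
eef_rot: [0.674, 0.739, 0.0, 0.0]
force: [0.4, 0.7, -0.9]
grip_width: 0.0005
grasp_force: 0.0
```

Run:
```python
from look import *;from fx import *
o=get_obs();print(o["ee_pos"],o["force"])
c=shot("wrist","last2.png")
M=np.array([.5817,-.0245,.092])
for s in(0,.01):print(s,"collar bottom,top,headbottom,head top",proj(c,[M+n*s,M+n*(s+.008),M+n*(s+.048)]).round(1).tolist())
print(rec("wrist","drift"))
u,v=[int(x) for x in proj(c,M+n*.025)[0]];l,t=u-62,v-65;print("window left/top",l,t)
g=cv2.resize(cv2.cvtColor(c["frame"],cv2.COLOR_RGB2GRAY)[t:t+130,l:l+124],None,fx=1,fy=.5,interpolation=3);print("\n".join("".join(" .:-=+*#%@"[9-min(9,p//26)] for p in r) for r in g))
```

```text
[ 0.57668097 -0.07427707  0.20242061] [ 0.35718858  0.67712525 -0.86913797]
0 collar bottom,top,headbottom,head top [[336.7, 160.4], [337.2, 154.8], [340.6, 120.1]]
0.01 collar bottom,top,headbottom,head top [[337.4, 153.3], [337.9, 147.3], [341.7, 109.1]]
[(0.68, [314, 99, 374, 180])]
window left/top 276 76
::::::::::::::::::::::::::::::::::::::::::::::::::::::::::::::::::::::::::::::::::::::::::::::::::::::::::::::=+++++++++++++
::::::::::::::::::::::::::::::::::::::::::::::::::::::::::::::::::::::::::::::::::::::::::::::::::::::::::::::=+++++++++++++
:::::::::::::::::::::::::::::::::::::::::::::::::::::::::::::::::::::::::::::::::::::::::::::::::::::::::::::-=+++++++++++++
:::::::::::::::::::::::::::::::::::::::::::::::::::::.:::::...:::::..:.:....::....:.:.:.:::::................:--------------
...........................................................................................................::...............
=----------------=++++++==-======----------------=+++++=--------=-------------=+=+++++==-==================+++++++++++======
++++++++++++++++++++++++++++++++++++++++
[... 6634 characters left out ...]
==================================================================+**##****
===================================================================================================================++++++++=
++++++**+******************++++++++++++++++++*******************************************************************************
#############################################*################################*#######*########*############*###############
#########*####################################################################*#**********###*###*###*##*#################**
#######################################################*********##****############**************############################
```

Call:
play_rows(plan=[{"offset":[0.027,0.2,0.03],"roll":0},{"offset":[0.027,0.37,0.03],"roll":0},{"offset":[0.027,0.37,0.03],"roll":0},{"offset":[0.027,0.37,0],"roll":0},{"offset":[0.027,0.37,-0.12],"roll":0},{"offset":[0.027,0.37,-0.24],"roll":0},{"offset":[0.027,0.37,-0.325],"roll":0},{"offset":[0.027,0.37,-0.325],"roll":0}], gripper=0.23)

```text
time: 19.35
ee_pos: [0.5805, 0.0005, 0.1336]
eef_rot: [0.674, 0.739, -0.002, -0.003]
force: [-0.5, 1.0, 0.2]
grip_width: 0.0341
grasp_force: 0.0
```

Call:
play_rows(plan=[{"offset":[0,0,0],"roll":0},{"offset":[0,0,0],"roll":0},{"offset":[0,0,0],"roll":0},{"offset":[0,0,0],"roll":0}], gripper=1, squeeze=30)

```text
time: 19.68
ee_pos: [0.5826, 0.0003, 0.1382]
eef_rot: [0.674, 0.739, 0.001, 0.001]
force: [0.9, -0.2, -1.0]
grip_width: 0.0218
grasp_force: 29.6
```

Call:
play_rows(plan=[{"offset":[-0.01,0,0],"roll":0},{"offset":[-0.02,-0.004,-0.006],"roll":0},{"offset":[-0.02,-0.01,-0.016],"roll":0},{"offset":[-0.02,-0.012,-0.02],"roll":0}], squeeze=50)

```text
time: 20.02
ee_pos: [0.5802, -0.0007, 0.1375]
eef_rot: [0.673, 0.739, 0.004, 0.003]
force: [-1.1, 10.9, 27.4]
grip_width: 0.0213
grasp_force: 49.8
```

Call:
play_rows(plan=[{"offset":[-0.01,-0.01,-0.02],"roll":0},{"offset":[-0.02,-0.02,-0.02],"roll":0},{"offset":[-0.02,-0.02,-0.02],"roll":0}])

```text
time: 20.27
ee_pos: [0.5786, -0.0025, 0.1367]
eef_rot: [0.673, 0.739, 0.008, 0.006]
force: [5.1, 21.8, 39.3]
grip_width: 0.0211
grasp_force: 50.0
```

Call:
play_rows(plan=[{"offset":[0.02,0.03,0.04],"roll":0},{"offset":[0.02,0.03,0.04],"roll":0},{"offset":[0.02,0.03,0.04],"roll":0}], gripper=0.23)

```text
time: 20.52
ee_pos: [0.5779, 0.0003, 0.1376]
eef_rot: [0.673, 0.739, 0.0, 0.0]
force: [0.2, -0.6, -0.0]
grip_width: 0.0336
grasp_force: 0.0
```

Call:
play_rows(plan=[{"offset":[0,0,0.15],"roll":0},{"offset":[0,0,0.3],"roll":0},{"offset":[-0.015,-0.2,0.32],"roll":0},{"offset":[-0.015,-0.37,0.32],"roll":0},{"offset":[-0.015,-0.37,0.32],"roll":0},{"offset":[-0.015,-0.37,0.32],"roll":0}])

```text
time: 21.02
ee_pos: [0.5745, -0.0753, 0.2003]
eef_rot: [0.675, 0.738, -0.0, -0.001]
force: [0.2, 0.2, -0.1]
grip_width: 0.0335
grasp_force: 0.0
```

```bash
cat > v2.py <<'E'
import sys
from slid import *
print(o)
cv2.imwrite("pics/last2.png",cv2.cvtColor(c["frame"],4))
M=np.array([.5817,-.0245,.092])
for s in(0,.01):print(s,"collar bottom,top,head top",proj(c,[M+n*s,M+n*(s+.008),M+n*(s+.048)]).round(1).tolist(),"rim",proj(c,[M+n*s+ex*.016]).round(1))
print("screw px",proj(c,[[.612,.0014,.08],[.616,-.0344,.1]]).round(0).tolist())
try:
    pp=proj(c,[[.612,.0014,.08],[.616,-.0344,.1]]).round().astype(int);pos(cv2.imread("pics/last2.png"),o,[(pp[0][0],pp[0][1],.08),(pp[1][0],pp[1][1],.1)])
except Exception as e:print(e)
u,v=[int(x) for x in proj(c,M+n*.025)[0]];l,t=u-50,v-60;print("window left/top",l,t)
g=cv2.resize(cv2.cvtColor(c["frame"],cv2.COLOR_RGB2GRAY)[t:t+120,l:l+100],None,fx=1,fy=.5,interpolation=3);print("\n".join("".join(" .:-=+*#%@"[9-min(9,p//26)] for p in r) for r in g))
E
python3 v2.py
```

```text
[ 0.57449055 -0.07414173  0.20027628]
0 collar bottom,top,head top [[341.0, 159.5], [341.7, 153.8], [345.8, 118.4]] rim [[341.4 184.5]]
0.01 collar bottom,top,head top [[341.9, 152.3], [342.6, 146.1], [347.2, 107.2]] rim [[342.3 178.4]]
screw px [[393.0, 119.0], [397.0, 183.0]]
[393.5 123.6] [ 0.6124 -0.001   0.08  ] along y 0.6095
[397.  187.6] [ 0.6162 -0.0371  0.1   ] along y 0.6099
window left/top 293 80
................................................................................................:---
.......................................................         ......   ..........  ..       ......
...:::::::::::....:::::::::::::::::-----------:::::::::::::::::::===----------::::::----------======
+++++++++++++++==+++++=+++++++++++++++++++++++++++++++++++++++++++++++++++++++++++++++++++++++++++++
++++++++++++++++++++++++++++++++++++++++++++++++++++++++++++++++++++++++++++++++++++++++++++++++++++
+++++++++++++++++++++++++++++++++++++++++++++**++++++++++++++++++++++++++++******+++++++++++++++++++
+++++++++++++************+++++++++++++++++++**************+++++++++++++++++***++++
[... 4671 characters left out ...]
---------------------------------------------------------------:::::::::..:----------------==+
-------------------------------------------------------------------------------------------------=+*
-------------------------------------------------------------------------------------------------=+*
-------------------=-------------------------=---------------------------------------=--=-----=--==+
==-=-=-====-=-====-===-=======-==-===--=--======-=-==---=-==----=--===========-====-====-===-==---==
======================================================================+++===========================
****************************************************************************************************
```

Call:
play_rows(plan=[{"offset":[0.02,0.2,0.03],"roll":0},{"offset":[0.025,0.4,0.03],"roll":0},{"offset":[0.025,0.47,0],"roll":0},{"offset":[0.025,0.47,-0.05],"roll":0},{"offset":[0.025,0.47,-0.12],"roll":0},{"offset":[0.025,0.47,-0.12],"roll":0}], gripper=1, squeeze=30)

```text
time: 21.57
ee_pos: [0.5786, 0.0206, 0.174]
eef_rot: [0.673, 0.74, -0.002, -0.002]
force: [0.6, 0.3, 0.1]
grip_width: 0.0003
grasp_force: 0.0
```

Call:
play_rows(plan=[{"offset":[0.002,-0.025,-0.043],"roll":0},{"offset":[0.004,-0.05,-0.087],"roll":0},{"offset":[0.006,-0.075,-0.13],"roll":0},{"offset":[0.006,-0.083,-0.144],"roll":0},{"offset":[0.006,-0.083,-0.144],"roll":0}])

```text
time: 21.98
ee_pos: [0.5815, 0.0035, 0.1495]
eef_rot: [0.674, 0.739, 0.001, 0.0]
force: [-3.6, 6.6, 11.5]
grip_width: 0.0005
grasp_force: 6.0
```

Call:
play_rows(plan=[{"offset":[0,-0.01,-0.017],"roll":0},{"offset":[0,-0.02,-0.034],"roll":0},{"offset":[0,-0.03,-0.045],"roll":0},{"offset":[0,-0.03,-0.045],"roll":0}])

```text
time: 22.32
ee_pos: [0.5833, 0.0027, 0.1488]
eef_rot: [0.673, 0.74, 0.008, 0.002]
force: [-15.2, 35.1, 69.3]
grip_width: 0.0003
grasp_force: 37.8
```

Call:
play_rows(plan=[{"offset":[-0.01,0.03,0.06],"roll":0},{"offset":[-0.01,0.06,0.2],"roll":0},{"offset":[-0.01,0.06,0.35],"roll":0},{"offset":[-0.03,-0.12,0.35],"roll":0},{"offset":[-0.03,-0.3,0.33],"roll":0},{"offset":[-0.03,-0.35,0.31],"roll":0},{"offset":[-0.03,-0.35,0.31],"roll":0}])

```text
time: 22.9
ee_pos: [0.5748, -0.0752, 0.2002]
eef_rot: [0.675, 0.738, -0.0, -0.001]
force: [0.9, 0.5, -0.4]
grip_width: 0.0004
grasp_force: 0.0
```

```bash
python3 v2.py
```

```text
[ 0.57491925 -0.07346936  0.20050866]
0 collar bottom,top,head top [[340.2, 159.5], [340.8, 153.9], [344.8, 118.5]] rim [[340.6 184.6]]
0.01 collar bottom,top,head top [[341.0, 152.4], [341.7, 146.2], [346.1, 107.3]] rim [[341.5 178.5]]
screw px [[393.0, 119.0], [397.0, 183.0]]
[394.3 123.5] [ 0.6133 -0.001   0.08  ] along y 0.6105
[398.  187.6] [ 0.6172 -0.037   0.1   ] along y 0.6109
window left/top 292 80
:::::::::::::::::::::::::::::::::::::::::::::::::::::::::::::::::::::::::::::::::::::::::::::::::-==
....................................................................................................
:::-----------:...:..:::::::::::::::----------::::---------------=+==--------------------------=++++
++++++++++++++++++++++++++++++++++++++++++++++++++++++++++++++++++++++++++++++++++++++++++++++++++++
++++++++++++++++++++++++++++++++++++++++++++++++++++++++++++++++++++++++++++++++++++++++++++++++++++
++++++++++++++++++++++++++++++++++++++++++++*****+++++++++++++++++++++++++********++++++++++++++++++
*****+**+*++*+************+*++*++*+**++*++++*********************+**+*++**********
[... 4671 characters left out ...]
===============================----:........-=================-------:-:..-===================
====================================================================================================
====================================================================================================
====================================================================================================
====================================================================================================
======================================================================++++=========+================
*********************************************************************************##*#***************
```

Call:
play_rows(plan=[{"offset":[0,0,0.2],"roll":0},{"offset":[0.2,0.15,0.2],"roll":0},{"offset":[0.4,0.3,0.2],"roll":0},{"offset":[0.6,0.45,0.2],"roll":0},{"offset":[0.69,0.495,0.2],"roll":0},{"offset":[0.69,0.495,0.2],"roll":0},{"offset":[0.69,0.495,0.2],"roll":0},{"offset":[0.69,0.495,0.2],"roll":0}])

```text
time: 23.62
ee_pos: [0.7127, 0.0274, 0.2409]
eef_rot: [0.673, 0.74, -0.0, -0.0]
force: [0.7, 0.2, 0.5]
grip_width: 0.0004
grasp_force: 0.0
```

Call:
play_rows(plan=[{"offset":[0,0,-0.18],"roll":0},{"offset":[0,0,-0.335],"roll":0},{"offset":[0,0,-0.335],"roll":0},{"offset":[-0.08,-0.008,-0.335],"roll":0},{"offset":[-0.16,-0.016,-0.335],"roll":0},{"offset":[-0.24,-0.024,-0.335],"roll":0},{"offset":[-0.3,-0.03,-0.335],"roll":0},{"offset":[-0.36,-0.035,-0.335],"roll":0},{"offset":[-0.42,-0.04,-0.335],"roll":0}])

```text
time: 24.37
ee_pos: [0.6289, 0.0178, 0.1771]
eef_rot: [0.674, 0.739, 0.001, 0.002]
force: [3.5, -1.6, -1.7]
grip_width: 0.0004
grasp_force: 1.5
```

Call:
play_rows(plan=[{"offset":[-0.03,-0.003,0],"roll":0},{"offset":[-0.06,-0.006,0],"roll":0},{"offset":[-0.08,-0.008,0],"roll":0},{"offset":[-0.08,-0.008,0],"roll":0}])

```text
time: 24.7
ee_pos: [0.6129, 0.0168, 0.1755]
eef_rot: [0.674, 0.739, 0.0, 0.0]
force: [0.9, 0.0, 0.5]
grip_width: 0.0004
grasp_force: 0.2
```

Call:
play_rows(plan=[{"offset":[-0.02,-0.002,0],"roll":0},{"offset":[-0.03,-0.003,0],"roll":0},{"offset":[-0.03,-0.003,0],"roll":0}])

```text
time: 24.95
ee_pos: [0.6071, 0.0164, 0.1745]
eef_rot: [0.673, 0.739, -0.0, -0.0]
force: [1.0, -1.0, 2.1]
grip_width: 0.0006
grasp_force: 0.7
```

Call:
play_rows(plan=[{"offset":[-0.015,-0.001,0],"roll":0},{"offset":[-0.03,-0.003,0],"roll":0},{"offset":[-0.03,-0.003,0],"roll":0}])

```text
time: 25.2
ee_pos: [0.6008, 0.0158, 0.1744]
eef_rot: [0.673, 0.739, -0.0, -0.0]
force: [1.6, -0.1, 0.9]
grip_width: 0.0001
grasp_force: 0.6
```

Call:
play_rows(plan=[{"offset":[-0.015,-0.001,0],"roll":0},{"offset":[-0.02,-0.002,0],"roll":0},{"offset":[-0.02,-0.002,0],"roll":0}])

```text
time: 25.45
ee_pos: [0.5985, 0.0156, 0.1746]
eef_rot: [0.673, 0.739, 0.002, 0.001]
force: [10.0, 1.5, -1.5]
grip_width: 0.0003
grasp_force: 5.0
```

Call:
play_rows(plan=[{"offset":[-0.01,-0.001,0],"roll":0},{"offset":[-0.015,-0.002,0],"roll":0},{"offset":[-0.015,-0.002,0],"roll":0}])

```text
time: 25.7
ee_pos: [0.5982, 0.0155, 0.1748]
eef_rot: [0.673, 0.739, 0.004, 0.004]
force: [23.8, 4.8, -8.1]
grip_width: 0.0006
grasp_force: 11.8
```

Call:
play_rows(plan=[{"offset":[0.08,0.008,0],"roll":0},{"offset":[0.1,0.01,0.15],"roll":0},{"offset":[0.1,0.01,0.35],"roll":0},{"offset":[0.1,0.01,0.5],"roll":0},{"offset":[-0.1,0.01,0.6],"roll":0},{"offset":[-0.3,0.01,0.6],"roll":0},{"offset":[-0.5,0.01,0.6],"roll":0},{"offset":[-0.6,0.01,0.6],"roll":0},{"offset":[-0.6,0.01,0.6],"roll":0}])

```text
time: 26.45
ee_pos: [0.4703, 0.0176, 0.2949]
eef_rot: [0.673, 0.739, -0.001, -0.001]
force: [0.3, -0.3, -0.3]
grip_width: 0.0006
grasp_force: 0.0
```

Run:
```python
from look import *;from fx import *
o=get_obs();print(o["ee_pos"],o["force"])
c=shot("wrist","last3.png");fin0=np.array([.578,.012,.1565])
print("fin pred",proj(c,[fin0,fin0+[.01,0,0]]).round(1).tolist())
g=cv2.cvtColor(c["frame"],6);u,v=[int(x) for x in proj(c,fin0)[0]]
w=(g[v-45:v+45,u-40:u+40]<45).astype(np.uint8);nn,lab,st,ce=cv2.connectedComponentsWithStats(w)
print([(st[i].tolist(),(ce[i]+[u-40,v-45]).round(1).tolist()) for i in range(1,nn) if st[i,4]>60])
print(rec("wrist","guard_grip"),rec("wrist","drift"))
l,t=u-85,v-60
g=cv2.resize(g[t:t+150,l:l+170],None,fx=.75,fy=.37,interpolation=3);print(l,t);print("\n".join("".join(" .:-=+*#%@"[9-min(9,p//26)] for p in r) for r in g))
```

```text
[0.47027018 0.01760552 0.29487962] [ 0.26919719 -0.27314995 -0.30693146]
fin pred [[468.4, 246.6], [482.0, 247.8]]
[([24, 13, 28, 59, 1071], [463.6, 242.8])]
[(0.73, [407, 200, 499, 308])] []
383 186
++++++++++++++++++++++++++++++++++++=-:...........:::::.....:::::::..............:::::::::::-.:+*+=*##*+-:....:=*###############
+++++++++++++++++++++++++++++++++++++-::.....::::::::::...::::::::::::...:::::::::::::::::::--:.:--====--:::..:+################
+++++++++++++++++++++++++++++++++++++====-----=========----=+=========---=++========---=+++==++=--:--=++++-::::*################
+++++++++++++++++++++++++++++++++++++++++++++++++++++++++++++++++++++++++++++++++++++++++++++++++++++++++++-::-#################
+++++++++++++++++++++++++++=:..............::::::::............................:=++++++++++++++++++++++++++-::=#################
--=======================++=               .:------:.                           :=-::::::::::-::::::::::::::..:-+++=----------*#
====================+++++*+=.              ..........                           :==-:::::..-------::::::::------=++++=-:::=-:.
[... 5623 characters left out ...]
==============++=+++===============-===============++++
%%%%%%%%%%%%%%%%%%%%%%%%%%%%%%%%%%%%%%%%%%%%%%%%%%%%%%%%%%%%%#=........................-=====-..............................:===
%%%%%%%%%%%%%%%%%%%%%%%%%%%%%%%%%%%%%%%%%%%%%%%%%%%%%%%%%%%%%%%+:...............................................................
%%%%%%%%%%%%%%%%%%%%%%%%%%%%%%%%%%%%%%%%%%%%%%%%%%%%%%%%%%%%%%%%*===============================================================
%%%%%%%%%%%%%%%%%%%%%%%%%%%%%%%%%%%%%%%%%%%%%%%%%%%%%%%%%%%%%%%%%%%#############################################################
%%%%%%%%%%%%%%%%%%%%%%%%%%%%%%%%@%%%%%%%%%%%%%%%@%%%%%@%%%%%%%%%%%%%#*##########################################################
```

Run:
```python
from slid import *
def fin(fn,ee,u,v):
    im=cv2.imread(fn);g=cv2.cvtColor(im,6);w=(g[v-48:v+48,u-32:u+32]<45).astype(np.uint8);nn,lab,st,ce=cv2.connectedComponentsWithStats(w)
    i=1+np.argmax(st[1:,4]);p=ce[i]+[u-32,v-48];cc=dict(c);R=np.array(c["R"]);cc["t"]=np.array(c["t"])-R@(np.array(ee)-o)
    for z in(.150,.1565):X=onz(cc,p,z);print(fn,p.round(1),st[i].tolist(),X.round(4),"along",round(float(X@ey),4))
fin("pics/w4.png",[.533,-.0117,.299],514,195)
fin("pics/w1.png",[.543,.0119,.2315],402,260)
fin("pics/last3.png",o,466,243)
```

```text
pics/w4.png [509.1 195.8] [13, 17, 34, 62, 1374] [0.6667 0.0205 0.15  ] along 0.6656
pics/w4.png [509.1 195.8] [13, 17, 34, 62, 1374] [0.6634 0.0215 0.1565] along 0.6625
pics/w1.png [400.8 260.3] [16, 10, 31, 76, 2066] [0.5891 0.0113 0.15  ] along 0.5875
pics/w1.png [400.8 260.3] [16, 10, 31, 76, 2066] [0.5874 0.0136 0.1565] along 0.586
pics/last3.png [465.4 243. ] [18, 19, 31, 59, 1246] [0.5823 0.012  0.15  ] along 0.5808
pics/last3.png [465.4 243. ] [18, 19, 31, 59, 1246] [0.5795 0.0139 0.1565] along 0.5782
```

```bash
python3 -c "
from plant import *
print(hand_in())"
```

```text
the job is handed in; nothing more can be done
None
```

I handed the job in at about 26.5 s (limit 61 s), and no verdict came back. My estimates are that the drift's collar is down on the slide, the slide is back in line within about 1 mm, and the guard is hard against its shut stop. The camera checks are only good to a few millimetres; the firmer evidence is the hard stops I felt when pushing the drift and the guard.

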